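# Clamp an angle bracket in the screw-clamp jig

### The job

Set the loose galvanised angle bracket in the screw-clamp jig, lying flat on the rest under the clamp foot, with its toe against the back stop and its long edge against the side fence, its upright flange towards the open front of the jig. Then turn the black ball knob clockwise until the foot bears down firmly on the bracket, nipped up hand-tight by feel but not overtightened, and let go. Do not ram the bracket against the stop or the fence, and leave the other things on the bench where they lie.

Things in the scene. Friction and masses are not known exactly. Their poses are not given: they have to be found in the camera images.
- jig: Fixed cast bench jig, bed 155 x 110 mm, placed and turned differently each time. Origin: on the bench surface straight below the screw's axis; +x away from its open front towards its column, +z up. The bed spans x -75 to +80, y -55 to +55 mm. The column stands at x 47 to 77, y -25 to +25, and carries an arm to the screw boss on the axis.
- rest (a point): Point on the jig's bright flat rest face, on the screw axis, 22 mm over the bench. The rest face spans jig x -75 to +70, y -42 to +42 mm.
- boss_top (a point): Top of the jig's screw boss, on the axis, 82 mm over the bench, 14 to 21 mm below the ball; boss radius 19 mm, underside 56 mm over the bench; the arm behind is 36 mm wide, its top 80 mm over the bench. The screw locks itself: pushing the ball does not turn it and it stays where let go. Between small turns thread friction may hold up to 0.15 N m either way: judge by the rise over free running.
- locating_corner: The back stop and side fence, bright steel bars fixed on the rest; same origin and axes as the jig. A bracket home against both lies centred under the screw (jig y = 0). Pushing the bracket against them with more than 40 N is ramming.
- stop_face (a point): Middle of the back stop's front face, at jig x = +28 mm, 28 mm over the bench; the face is 50 mm wide along jig y and reaches from the rest up to 34 mm over the bench.
- fence_face (a point): Middle of the side fence's face, at jig x = -36, y = +20 mm, 27 mm over the bench; the face runs from jig x = -69 to -3 mm and looks to jig -y; its top is 32 mm over the bench.
- spindle: The clamp's screw spindle with all it carries: ball knob on top, lock nut and dark clamp foot below (disc 24 mm across, 12 mm thick, does not turn). Origin: the ball's centre. The foot is screwed on and locked at a different length each time: its underside lies 88.5 to 91.5 mm below the ball's centre, and starts 2.5 to 6 mm higher than the top of the seated bracket's leg (28 mm over the bench).
- ball_centre (a point): Centre of the polished black ball knob, 40 mm in diameter, on the screw axis; neck radius 9 mm. Clockwise from above lowers ball and foot by 2 mm per radian. Slippery (friction 0.4 to 0.6): grip it at its centre's height with 20 to 30 N. Running torque 0.15 N m; each 10 N of clamping adds 0.02 N m; from first touch to 50 N takes about 0.25 rad. 50 N is firm, under 25 N loose, over 90 N overtight.
- bracket: Loose galvanised angle bracket, 6 mm thick, 40 mm wide, 0.27 to 0.41 kg: a flat leg 140 mm long with an upright flange 50 mm high at one end. It starts flat on the bench on its leg, left or right of the jig. Origin: centre of the leg's underside; x along the leg to the plain end (toe), y across, z up. Flange at x -70 to -64, y -20 to +20, up to z 50 mm.
- flange (a point): Middle of the upper edge of the bracket's upright flange, at bracket x = -67, z = 50 mm. Take the bracket here from above, across its 40 mm width (fingers on the edges at y = -20 and +20).
- toe (a point): Middle of the lower edge of the bracket's toe end, at x = +70 mm of the bracket.
- channel: Bystander: loose galvanised U-channel offcut, 150 x 41 x 24 mm, no flange; it lies on the side of the jig where the bracket is not. Origin: centre of its underside.
- spanner: Bystander: loose steel spanner, 170 mm long, lying between the robot and the jig. Origin: middle of its underside.
- hammer: Bystander: loose hammer, 280 mm long, lying beyond the jig.
- screwdriver: Bystander: loose screwdriver, 200 mm long, lying beyond the jig on the left.
- jar: Bystander: loose glass jar, 64 mm across, 85 mm tall. Origin: centre of its underside.
- tin: Bystander: loose open tin, 76 mm across, 75 mm tall. Origin: centre of its underside.
Things that resemble listed ones, but are neither listed nor needed, are in the scene too. What is shaped like the bracket but blue or turquoise is not meant. What is shaped like the jig but brown is not meant.

How it is judged:
By the outcome, as a careful person would: the job done as asked, in the order asked, and still so for the second after the job is handed in, with the robot touching nothing.
It also fails if it takes over 72 s, if anything falls off the work surface, if the arm or the gripper's body presses on something with over 40 N, if the wrist force passes 120 N, or if a joint passes its speed limit or range.

### The arm

A 6-joint arm with a two-finger parallel gripper is mounted at the origin on the work surface. World frame = base frame: x ahead of the robot, y to its left, z up, the work surface at z = 0. Lengths are in m, angles in degrees, forces in N, time in s.
With the tool pointing down it reaches from about 0.35 to 0.875 m from the base axis. Payload 4.2 kg.
Tool frame: the origin (TCP) lies midway between the tips of the shut fingers; the grasp point (between the pads) lies 19 mm behind it (hold_point_z is the z of the grasp point in the tool frame, in m); z points along the fingers, y is the direction in which the jaws open and shut (so a half turn about z gives the same grasp; the last joint's range is limited). The gripper opens to 87 mm and grips with 3 to 60 N. Pads are 19 mm wide; open, the fingers measure 117 mm over their backs; the gripper's body (75 mm by 190 mm) begins 51 mm behind the grasp point.
Start: joints at [-51.876, 22.042, 0.453, 0, -68.411, -14.817], TCP at [0.247, -0.574, 0.223] pointing down, gripper open.
Joint ranges: [-179.83, 179.83], [-69.29, 118.12], [-61.27, 80.66], [-181.25, 117.63], [-171.15, -9.14], [-177.46, 177.46]. Speed limits (degrees/s): [159.86, 159.86, 180, 180, 180, 180].

### API

Orientations are given as a 3x3 rotation matrix whose columns are the frame's x, y, z axes.
In Python, from station import * gives the robot as it stands. The module is installed in compiled form; this text tells all that it offers.
- The arm moves only by the tool jog_arm, never from a script. Its argument "moves" is a list of rows, each a list of 7 numbers: the closure, from -1 (fully open) to 1 (shut), then the shift along the tool's x, y, z in m, then the turn, a rotation vector about the tool's x, y, z in rad. In form: [[gripper, x, y, z, wx, wy, wz], ...]. A call has exactly 10 rows; each row is the pose to reach, as a shift and turn from the pose commanded when the call began, along the tool's axes at that moment; what a row does not reach only later rows make up. A row lasts 1/12 s, in which the tool goes at most 41.7 mm and 7.16 degrees, less where a joint would pass 70% of its speed; a pose out of reach is approached as far as the arm can. A call with a gripper value outside its range is refused whole. The fingers move at their own pace and stop on an object; the grip force is fixed at half the most. Time passes only in rows, so rows that repeat a pose let the fingers close, or fill a call up. It gives the time, the measured TCP pose, the force and the opening at its end, in the units of the state.
- sense(): the state, without advancing time (a new reading comes with each control period).
- capture(name): name is "scene" or "top" or "wrist"; returns a dict with "frame" (420x560x3 uint8, red, green, blue), "fov_y" (degrees; the focal length in pixels is half the picture's height over the tangent of half this angle, whatever the lens; pixels are square), "cx", "cy" (the principal point, pixels), "world_from_camera" (4x4, takes a point from camera to world coordinates). Camera axes: x right, y down, z forward; pixel columns grow to the right and rows downward; lengths in m; the calibration is good to about 2 mm. A picture is of the moment at which its call begins. There is no depth.
- finish_job(): hands the job in, once; it reports no verdict.
The state is a dict: "time_s": time; "joints": joint angles; "joint_velocities": joint speeds; "effort": joint torques, N m; "tcp_pos": TCP position; "ee_rot": TCP orientation; "wrist_force": force on the tool from outside, world axes, zero at the start; "moment": the same for the moment, N m; "gripper_width": opening from 0.0 (shut) to 1.0 (fully open).
Only numpy, scipy, OpenCV 4.12 (cv2) and the standard library are available. Lean on these libraries where they do the work, as an engineer would, in place of code of your own. Each camera call takes 0.05 s, during which the arm holds its last target.

## Working session

There is one attempt and no reset: what is moved stays moved. The work goes in short steps, Python scripts to look and compute and a tool call to move; the robot and the scene stay as the last step left them, time stands still between calls to the robot, and variables do not carry over. Pictures are saved under pics/ and viewed, and the job is handed in when it is done.

Besides the shell and the picture viewer there is one more tool, called in YAML: its name, and indented under it one key for each argument. jog_arm: Moves the arm, as the interface text tells. Its arguments: {"type":"object","properties":{"moves":{"type":"array"}},"required":["moves"]}

```bash
mkdir -p pics; python3 - <<'E'
from station import *
import cv2,numpy as np,pickle
s=sense();print(s)
for n in("scene","top","wrist"):
    c=capture(n);cv2.imwrite(f"pics/{n}0.png",c["frame"][:,:,::-1]);pickle.dump(c,open(f"{n}0.pkl","wb"))
    print(n,c["fov_y"],c["cx"],c["cy"],np.round(c["world_from_camera"],4).tolist())
E
```

```text
{'time_s': 0.0, 'joints': array([-5.18768270e+01,  2.20901177e+01,  3.80404077e-01, -3.14628487e-02,
       -6.84097020e+01, -1.48155304e+01]), 'joint_velocities': array([ 0.0120805 , -0.02497986,  0.14706876,  0.07026259, -0.04888828,
       -0.01869538]), 'effort': array([ 7.10290278e-04, -3.90661991e+01,  1.87408412e+01,  4.21972051e+00,
        1.11517013e-02, -1.83060574e-04]), 'tcp_pos': array([ 0.24707617, -0.57343867,  0.22146423]), 'ee_rot': array([[-9.18473735e-01, -3.95480992e-01, -8.84971109e-04],
       [-3.95481980e-01,  9.18471656e-01,  1.95478818e-03],
       [ 3.97393120e-05,  2.14541173e-03, -9.99997698e-01]]), 'wrist_force': array([ 0.07287353, -0.01103994, -0.67018716]), 'moment': array([-0.03622698,  0.00489289,  0.00319936]), 'gripper_width': 1.0035634224430843}
scene 50.26067870721136 277.8665682740266 211.51194137288024 [[-0.5832, 0.6505, -0.4866, 1.1643], [0.8123, 0.4603, -0.3581, 0.4563], [-0.009, -0.6041, -0.7969, 1.098], [0.0, 0.0, 0.0, 1.0]]
top 50.703775093290524 285.4631410085178 217.88005194813258 [[-0.0067, -0.9966, 0.0819, 0.4623], [-0.9996, 0.0046, -0.0261, 0.0138], [0.0256, -0.0821, -0.9963, 1.3656], [0.0, 0.0, 0.0, 1.0]]
wrist 69.34669960678842 277.8493660677502 208.8432695443994 [[-0.3958, 0.8785, 0.2674, 0.1731], [0.9183, 0.3783, 0.1166, -0.6057], [0.0013, 0.2917, -0.9565, 0.382], [0.0, 0.0, 0.0, 1.0]]
```

View pics/scene0.png

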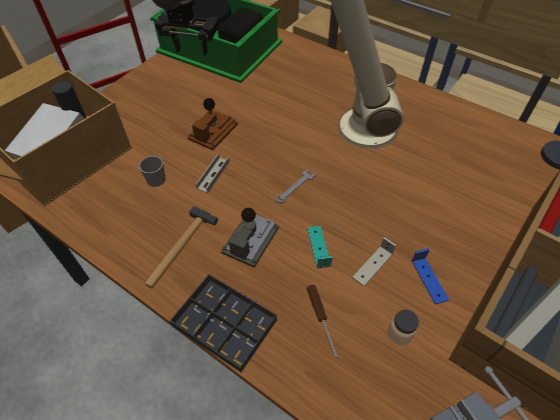

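View pics/top0.png

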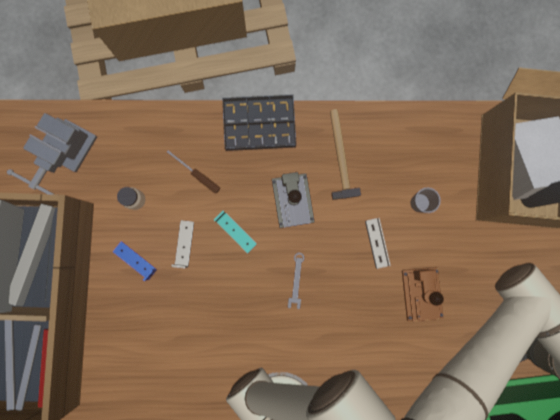

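View pics/wrist0.png

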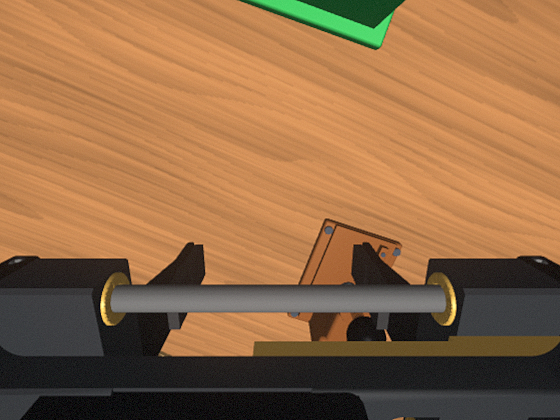

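Top view: the galvanised bracket lies at about (183,245) with its flange end near (180,265). The grey jig is at (293,200), open front towards the robot. The turquoise and blue look-alikes are at (236,232) and (135,261). I'll zoom in next.

```bash
python3 - <<'E'
import cv2
a=cv2.imread("pics/top0.png");b=cv2.imread("pics/scene0.png")
cv2.imwrite("pics/t1.png",cv2.resize(a[160:280,110:330],None,fx=3.6,fy=3.6,interpolation=cv2.INTER_CUBIC))
cv2.imwrite("pics/s1.png",cv2.resize(b[195:295,215:455],None,fx=3.3,fy=3.3,interpolation=cv2.INTER_CUBIC))
E
```

```text
(no output)
```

View pics/t1.png

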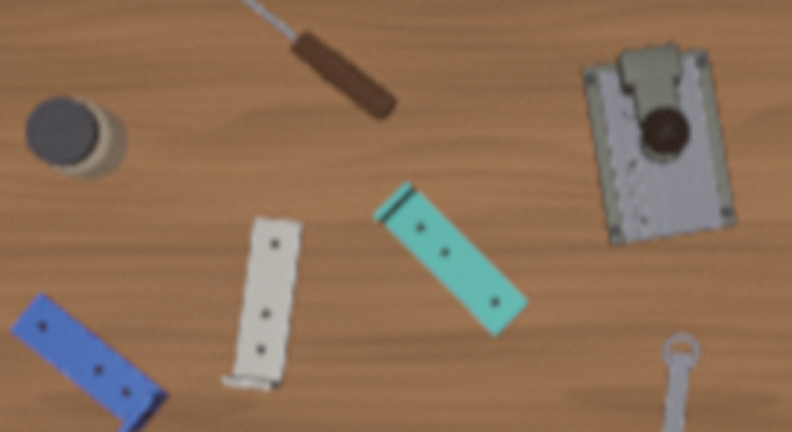

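View pics/s1.png

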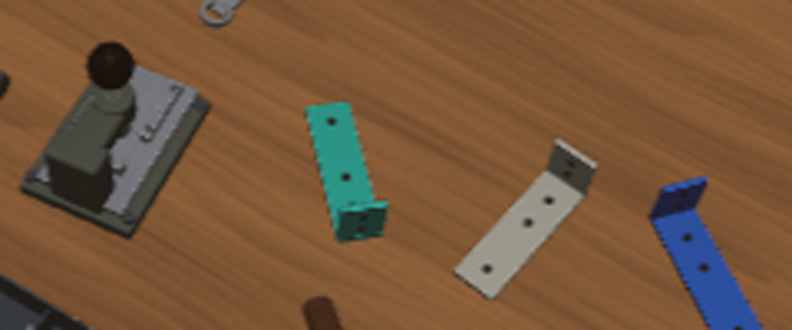

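```bash
cat > h.py <<'E'
import numpy as np,cv2,pickle
def K(c):
    h=c["frame"].shape[0]; f=h/2/np.tan(np.radians(c["fov_y"]/2)); return f
def ray(c,u,v):
    f=K(c);T=np.array(c["world_from_camera"])
    d=T[:3,:3]@np.array([(u-c["cx"])/f,(v-c["cy"])/f,1]);return T[:3,3],d/np.linalg.norm(d)
def onz(c,u,v,z):
    o,d=ray(c,u,v);return o+d*(z-o[2])/d[2]
def proj(c,p):
    T=np.array(c["world_from_camera"]);q=T[:3,:3].T@(np.asarray(p)-T[:3,3]);f=K(c)
    return np.array([f*q[0]/q[2]+c["cx"],f*q[1]/q[2]+c["cy"]])
def tri(*cr):
    A=np.zeros((3,3));b=np.zeros(3)
    for c,u,v in cr:
        o,d=ray(c,u,v);P=np.eye(3)-np.outer(d,d);A+=P;b+=P@o
    p=np.linalg.solve(A,b)
    return p,[np.linalg.norm(np.cross(p-ray(c,u,v)[0],ray(c,u,v)[1])) for c,u,v in cr]
def load(n):return pickle.load(open(n+".pkl","rb"))
E
python3 - <<'E'
from h import *
t=load("top0");s=load("scene0")
P=lambda x,y:(110+x/3.6-.5+.14,160+y/3.6-.36)
S=lambda x,y:(215+x/3.3-.35,195+y/3.3-.35)
print("toe corners",[onz(t,*P(*q),.006).round(4) for q in[(256,218),(301,222)]])
print("heel",[onz(t,*P(*q),.006).round(4) for q in[(236,375),(283,381)]])
print("flangetop",[onz(t,*P(*q),.05).round(4) for q in[(222,378),(270,388)]])
print("scene toe",[onz(s,*S(*q),.006).round(4) for q in[(454,271),(492,298)]])
print("scene flange top",[onz(s,*S(*q),.05).round(4) for q in[(558,140),(597,164)]])
print("ball",tri((t,*P(665,131)),(s,*S(110,66))))
print("jig front corners",[onz(t,*P(*q),.022).round(4) for q in[(616,242),(734,223)]],"back",[onz(t,*P(*q),.022).round(4) for q in[(585,70),(706,52)]])
E
```

```text
toe corners [array([0.5685, 0.2987, 0.006 ]), array([0.5649, 0.2606, 0.006 ])]
heel [array([0.4359, 0.3138, 0.006 ]), array([0.4305, 0.2744, 0.006 ])]
flangetop [array([0.4344, 0.3154, 0.05  ]), array([0.426 , 0.2764, 0.05  ])]
scene toe [array([0.5624, 0.264 , 0.006 ]), array([0.5662, 0.302 , 0.006 ])]
scene flange top [array([0.4258, 0.2806, 0.05  ]), array([0.4286, 0.3186, 0.05  ])]
ball (array([ 0.62550734, -0.04310019,  0.12329596]), [np.float64(0.0013948566687472666), np.float64(0.0013948566687471563)])
jig front corners [array([ 0.5455, -0.0068,  0.022 ]), array([ 0.5611, -0.1068,  0.022 ])] back [array([0.6922, 0.0187, 0.022 ]), array([ 0.7075, -0.0846,  0.022 ])]
```

jog_arm:
  moves:
    - [-1, -0.028, 0.028, 0, 0, 0, 0.025]
    - [-1, -0.056, 0.056, 0, 0, 0, 0.05]
    - [-1, -0.085, 0.084, 0, 0, 0, 0.075]
    - [-1, -0.113, 0.111, 0, 0, 0, 0.1]
    - [-1, -0.141, 0.139, 0, 0, 0, 0.125]
    - [-1, -0.169, 0.167, 0, 0, 0, 0.15]
    - [-1, -0.197, 0.195, 0, 0, 0, 0.175]
    - [-1, -0.226, 0.222, 0, 0, 0, 0.2]
    - [-1, -0.254, 0.25, 0, 0, 0, 0.225]
    - [-1, -0.282, 0.278, 0, 0, 0, 0.246]

```text
time_s: 0.98
tcp_pos: [0.3964, -0.2052, 0.2226]
ee_rot: [[-0.987, -0.159, 0.0], [-0.159, 0.987, 0.0], [-0.0, 0.0, -1.0]]
wrist_force: [0.8, 0.3, -0.1]
gripper_width: 0.999
```

jog_arm:
  moves:
    - [-1, -0.015, 0.024, 0, 0, 0, 0]
    - [-1, -0.029, 0.048, 0, 0, 0, 0]
    - [-1, -0.044, 0.071, 0, 0, 0, 0]
    - [-1, -0.058, 0.095, 0, 0, 0, 0]
    - [-1, -0.073, 0.12, 0, 0, 0, 0]
    - [-1, -0.088, 0.143, 0, 0, 0, 0]
    - [-1, -0.088, 0.143, 0, 0, 0, 0]
    - [-1, -0.088, 0.143, 0, 0, 0, 0]
    - [-1, -0.088, 0.143, 0, 0, 0, 0]
    - [-1, -0.088, 0.143, 0, 0, 0, 0]

```text
time_s: 1.82
tcp_pos: [0.4598, -0.0524, 0.2224]
ee_rot: [[-0.987, -0.159, -0.001], [-0.159, 0.987, -0.0], [0.001, 0.0, -1.0]]
wrist_force: [-0.3, 0.5, 0.9]
gripper_width: 1.003
```

```bash
cat >> h.py <<'E'
def shot(n,cam="wrist"):
    from station import capture
    c=capture(cam);cv2.imwrite(f"pics/{n}.png",c["frame"][:,:,::-1]);pickle.dump(c,open(f"{n}.pkl","wb"));return c
E
python3 -c "
from h import *
shot('w1')"
```

```text
(no output)
```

View pics/w1.png

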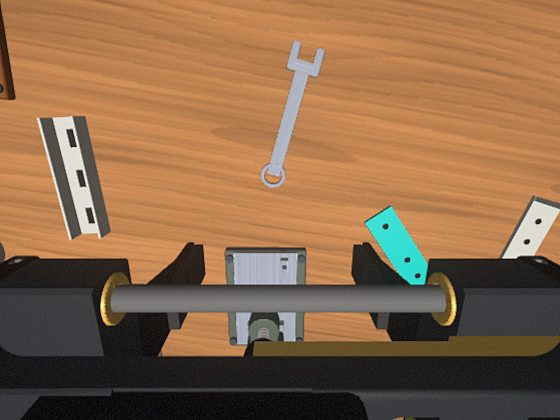

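The wrist camera looks back towards the robot, and the fingers hide what lies ahead. I'll stand beyond the jig to measure it.

jog_arm:
  moves:
    - [-1, -0.035, -0.002, 0, 0, 0, 0]
    - [-1, -0.07, -0.004, 0, 0, 0, 0]
    - [-1, -0.105, -0.007, 0, 0, 0, 0]
    - [-1, -0.14, -0.01, 0, 0, 0, 0]
    - [-1, -0.175, -0.012, 0, 0, 0, 0]
    - [-1, -0.21, -0.015, 0, 0, 0, 0]
    - [-1, -0.24, -0.017, 0, 0, 0, 0]
    - [-1, -0.24, -0.017, 0, 0, 0, 0]
    - [-1, -0.24, -0.017, 0, 0, 0, 0]
    - [-1, -0.24, -0.017, 0, 0, 0, 0]

```text
time_s: 2.7
tcp_pos: [0.6991, -0.0311, 0.222]
ee_rot: [[-0.987, -0.159, -0.002], [-0.159, 0.987, -0.0], [0.002, 0.0, -1.0]]
wrist_force: [0.1, -0.1, -0.4]
gripper_width: 1.0
```

```bash

python3 -c "
from h import *
shot('w2')"
```

```text
(no output)
```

View pics/w2.png

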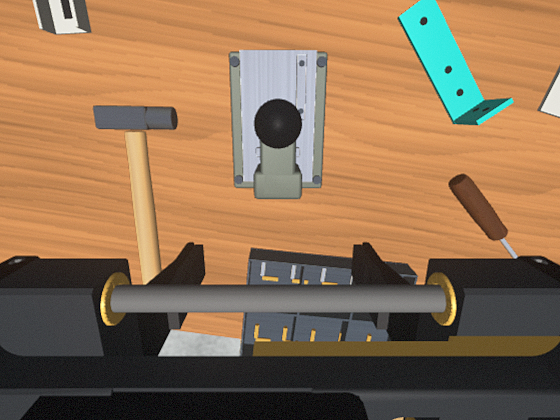

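The jig is in full view: bed corners at about (230,51), (327,51), (322,186) and (234,187), ball at (278,123), fence bar at x≈300-312 on the right. I'll zoom in for the edges.

```bash

python3 -c "
from h import *
a=cv2.imread('pics/w2.png')
cv2.imwrite('pics/w2z.png',cv2.resize(a[40:205,215:345],None,fx=3.6,fy=3.6,interpolation=cv2.INTER_CUBIC)) # 468x594
"
```

```text
(no output)
```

View pics/w2z.png

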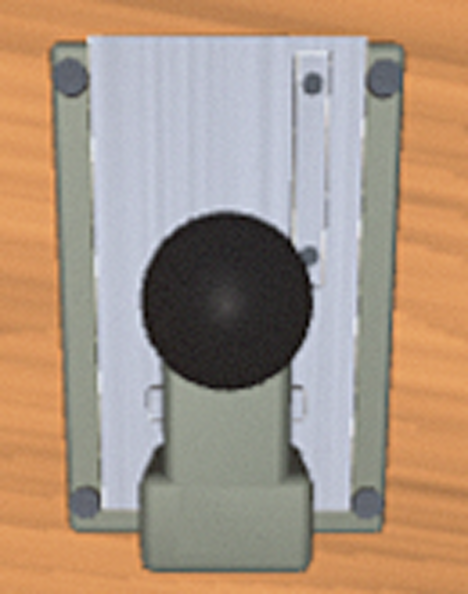

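```bash
cat > jig.py <<'E'
from h import *
from scipy.optimize import least_squares
w=load("w2")
Z=lambda x,y:(215+(x+.5)/3.6-.5,40+(y+.5)/3.6-.5)
pts=[((87,37),(-75,-42,22)),((367,37),(-75,42,22)),((102,510),(70,-42,22)),((352,510),(70,42,22)),
((296,52),(-69,20,32)),((147,386),(28,-25,34)),((305,386),(28,25,34))]
W=np.array([onz(w,*Z(*a),b[2]/1000)[:2] for a,b in pts]);J=np.array([b[:2] for a,b in pts])/1000
def tf(p,J):
    c,s=np.cos(p[2]),np.sin(p[2]);return J@np.array([[c,s],[-s,c]])+p[:2]
r=least_squares(lambda p:(tf(p,J)-W).ravel(),[.625,-.043,.16],loss="soft_l1",f_scale=.001)
if __name__=="__main__":
    print(r.x,np.degrees(r.x[2]));print(((tf(r.x,J)-W)*1000).round(1))
    t=load("top0");s=load("scene0")
    P=(110+665/3.6-.36,160+131/3.6-.36);S=(215+110/3.3-.35,195+66/3.3-.35)
    print("ball",tri((t,*P),(s,*S),(w,*Z(227,300))),tri((s,*S),(w,*Z(227,300))))
    for z in(.116,.12,.123):print(z,onz(w,*Z(227,300),z))
    # ball size -> distance
    f=K(w); o,d=ray(w,*Z(227,300)); print("dist by size",2*.02*f/((313-141)/3.6), "z", o[2]+d[2]*(.04*f/((313-141)/3.6)))
    print("axis dir cam",o,d)
E
python3 jig.py
```

```text
[ 0.62500615 -0.04359799  0.15837603] 9.074278178111348
[[-1.2 -0.5]
 [-1.2  0.2]
 [ 0.6 -0.1]
 [ 0.7  0. ]
 [-1.  -0.2]
 [ 0.7  0.1]
 [ 0.7  0.5]]
ball (array([ 0.62512482, -0.04331304,  0.12283623]), [np.float64(0.0015575896902034318), np.float64(0.0013078345603584343), np.float64(0.0005647759834861047)]) (array([ 0.62426121, -0.04308195,  0.12168159]), [np.float64(0.0005117821611489497), np.float64(0.0005117821611488416)])
0.116 [ 0.62471083 -0.04345304  0.116     ]
0.12 [ 0.62463476 -0.04346013  0.12      ]
0.123 [ 0.6245777  -0.04346545  0.123     ]
dist by size 0.2541601002375005 z 0.12849436542972953
axis dir cam [ 0.61964025 -0.04392592  0.38260811] [ 0.01901541  0.00177338 -0.99981762]
```

jog_arm:
  moves:
    - [-1, 0.005, 0.036, 0, 0, 0, 0.03]
    - [-1, 0.011, 0.072, 0, 0, 0, 0.06]
    - [-1, 0.016, 0.108, 0, 0, 0, 0.09]
    - [-1, 0.021, 0.143, 0, 0, 0, 0.12]
    - [-1, 0.027, 0.179, 0, 0, 0, 0.16]
    - [-1, 0.032, 0.215, 0, 0, 0, 0.19]
    - [-1, 0.038, 0.251, 0, 0, 0, 0.22]
    - [-1, 0.043, 0.287, 0, 0, 0, 0.25]
    - [-1, 0.048, 0.323, 0, 0, 0, 0.28]
    - [-1, 0.048, 0.323, 0, 0, 0, 0.28]

```text
time_s: 3.58
tcp_pos: [0.5982, 0.2857, 0.2238]
ee_rot: [[-0.993, 0.114, 0.001], [0.114, 0.993, 0.002], [-0.001, 0.003, -1.0]]
wrist_force: [-0.3, -1.3, 0.4]
gripper_width: 1.003
```

```bash

python3 -c "
from h import *
import time
from station import sense
shot('w3');s=sense();print(s['tcp_pos'],s['joints'],s['joint_velocities'].round(2))
a=cv2.imread('pics/w3.png')
cv2.imwrite('pics/w3z.png',cv2.resize(a[0:250,150:450],None,fx=2.4,fy=2.4,interpolation=cv2.INTER_CUBIC))
"
```

```text
[0.59882028 0.28330157 0.2237391 ] [ 3.92708282e+01  2.56408218e+01  6.30919543e+00 -1.50938744e-02
 -7.05827512e+01 -1.35825890e+02] [-3.22 -0.1  -0.43  0.52 -0.55  1.37]
```

View pics/w3z.png

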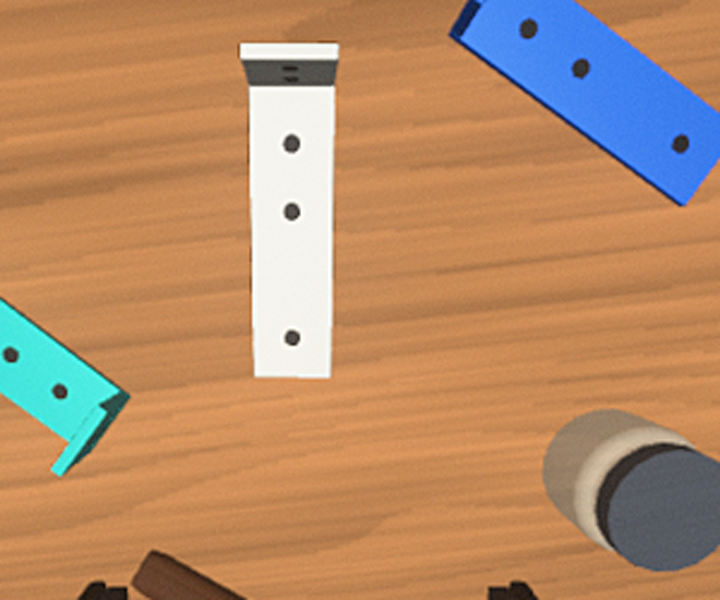

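```bash
cat > br.py <<'E'
from h import *
from jig import tf
from scipy.optimize import least_squares
w=load("w3")
Z=lambda x,y:(150+(x+.5)/2.4-.5,(y+.5)/2.4-.5)
pts=[((255,377),(70,-20,6)),((331,377),(70,20,6)),((250,86),(-64,-20,6)),((334,86),(-64,20,6)),((241,59),(-64,-20,50)),((337,59),(-64,20,50)),((240,44),(-70,-20,50)),((338,44),(-70,20,50))]
W=np.array([onz(w,*Z(*a),b[2]/1000)[:2] for a,b in pts]);J=np.array([b[:2] for a,b in pts])/1000
r=least_squares(lambda p:(tf(p,J)-W).ravel(),[.5,.29,-.1],loss="soft_l1",f_scale=.001)
if __name__=="__main__":
    print(r.x,np.degrees(r.x[2]));print(((tf(r.x,J)-W)*1000).round(1));print(W.round(4))
    print("grasp x-67,-62",tf(r.x,np.array([[-.067,0],[-.062,0]])))
E
python3 br.py
```

```text
[ 0.4962698   0.29001001 -0.11424695] -6.545868029587818
[[ 0.5 -0.5]
 [ 0.6  0.3]
 [ 0.  -0.9]
 [ 0.2  0.3]
 [-0.1 -0.5]
 [ 0.1  0.7]
 [-0.7 -0.1]
 [-0.6  0.5]]
[[0.563  0.2626]
 [0.5675 0.3016]
 [0.4304 0.2783]
 [0.4348 0.3169]
 [0.4305 0.2779]
 [0.4349 0.3165]
 [0.4252 0.2782]
 [0.4297 0.3174]]
grasp x-67,-62 [[0.42970658 0.29764791]
 [0.43467399 0.29707792]]
```

jog_arm:
  moves:
    - [-0.4, 0.034, -0.001, 0, 0, 0, 0]
    - [-0.4, 0.068, -0.002, 0, 0, 0, 0]
    - [-0.4, 0.102, -0.003, 0.01, 0, 0, 0]
    - [-0.4, 0.135, -0.004, 0.03, 0, 0, 0]
    - [-0.4, 0.155, -0.005, 0.06, 0, 0, 0]
    - [-0.4, 0.165, -0.005, 0.095, 0, 0, 0]
    - [-0.4, 0.165, -0.005, 0.13, 0, 0, 0]
    - [-0.4, 0.165, -0.005, 0.14, 0, 0, 0]
    - [-0.4, 0.165, -0.005, 0.14, 0, 0, 0]
    - [-0.4, 0.165, -0.005, 0.14, 0, 0, 0]

```text
time_s: 4.47
tcp_pos: [0.4375, 0.2954, 0.0838]
ee_rot: [[-0.993, 0.119, 0.002], [0.119, 0.993, 0.001], [-0.001, 0.001, -1.0]]
wrist_force: [0.3, 0.1, 1.1]
gripper_width: 0.705
```

```bash

python3 -c "
from h import *
from station import sense
shot('w4');s=sense();print(s['tcp_pos'],s['ee_rot'].round(4),s['joints'].round(1),s['gripper_width'])"
```

```text
[0.4380092  0.29615242 0.08457277] [[-0.9929  0.1192  0.0029]
 [ 0.1192  0.9929  0.0023]
 [-0.0026  0.0026 -1.    ]] [ 5.170e+01  2.110e+01 -2.370e+01  1.000e-01 -4.510e+01 -1.486e+02] 0.6991166642965411
```

View pics/w4.png

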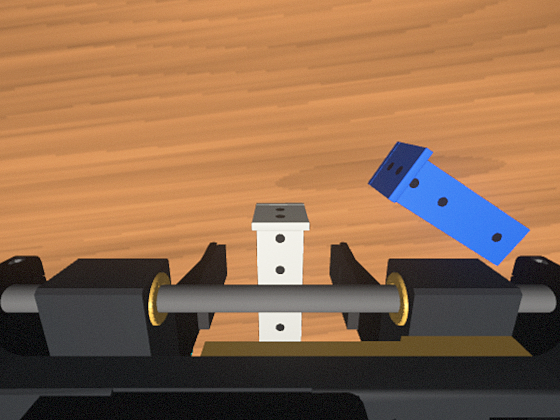

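Flange (252–309 px) is centred between the fingers (215, 340). I'll descend.

jog_arm:
  moves:
    - [-0.4, 0.004, 0.001, 0.01, 0, 0, 0]
    - [-0.4, 0.004, 0.001, 0.025, 0, 0, 0]
    - [-0.4, 0.004, 0.001, 0.04, 0, 0, 0]
    - [-0.4, 0.004, 0.001, 0.055, 0, 0, 0]
    - [-0.4, 0.004, 0.001, 0.067, 0, 0, 0]
    - [-0.4, 0.004, 0.001, 0.074, 0, 0, 0]
    - [-0.4, 0.004, 0.001, 0.077, 0, 0, 0]
    - [-0.4, 0.004, 0.001, 0.077, 0, 0, 0]
    - [-0.4, 0.004, 0.001, 0.077, 0, 0, 0]
    - [-0.4, 0.004, 0.001, 0.077, 0, 0, 0]

```text
time_s: 5.35
tcp_pos: [0.4332, 0.2977, 0.0066]
ee_rot: [[-0.993, 0.119, 0.001], [0.119, 0.993, 0.002], [-0.001, 0.002, -1.0]]
wrist_force: [-0.7, 0.0, 0.2]
gripper_width: 0.699
```

```bash

python3 -c "
from h import *
from station import sense
shot('w5');s=sense();print(s['tcp_pos'],s['wrist_force'],s['joints'].round(1),s['gripper_width'])"
```

```text
[0.4330608  0.29765549 0.00651501] [-1.01702688  0.66882722  0.55234095] [  52.2   27.6  -28.     0.   -34.2 -149. ] 0.7038646112646055
```

View pics/w5.png

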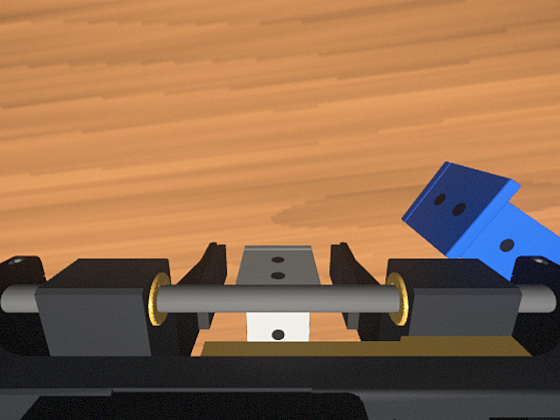

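Flange lies between the fingers, centred. Down 2 mm, then close.

jog_arm:
  moves:
    - [-0.4, 0, 0, 0.002, 0, 0, 0]
    - [-0.2, 0, 0, 0.002, 0, 0, 0]
    - [0, 0, 0, 0.002, 0, 0, 0]
    - [0.2, 0, 0, 0.002, 0, 0, 0]
    - [0.4, 0, 0, 0.002, 0, 0, 0]
    - [1, 0, 0, 0.002, 0, 0, 0]
    - [1, 0, 0, 0.002, 0, 0, 0]
    - [1, 0, 0, 0.002, 0, 0, 0]
    - [1, 0, 0, 0.002, 0, 0, 0]
    - [1, 0, 0, 0.002, 0, 0, 0]

```text
time_s: 6.23
tcp_pos: [0.4326, 0.2972, 0.0036]
ee_rot: [[-0.993, 0.119, 0.0], [0.119, 0.993, 0.0], [-0.0, 0.0, -1.0]]
wrist_force: [-0.6, -0.1, -1.6]
gripper_width: 0.457
```

jog_arm:
  moves:
    - [1, 0, 0, -0.005, 0, 0, 0]
    - [1, 0, 0, -0.02, 0, 0, 0]
    - [1, 0, 0, -0.045, 0, 0, 0]
    - [1, 0, 0, -0.07, 0, 0, 0]
    - [1, 0, 0, -0.095, 0, 0, 0]
    - [1, -0.002, -0.01, -0.112, 0, 0, -0.01]
    - [1, -0.006, -0.03, -0.12, 0, 0, -0.03]
    - [1, -0.012, -0.06, -0.12, 0, 0, -0.05]
    - [1, -0.019, -0.09, -0.12, 0, 0, -0.07]
    - [1, -0.025, -0.12, -0.12, 0, 0, -0.09]

```text
time_s: 7.07
tcp_pos: [0.4419, 0.1732, 0.1232]
ee_rot: [[-1.0, 0.028, -0.002], [0.028, 1.0, -0.001], [0.002, -0.001, -1.0]]
wrist_force: [0.6, 0.1, -3.6]
gripper_width: 0.454
```

```bash

python3 -c "
from h import *
from station import sense
shot('w6');shot('s6','scene');s=sense();print(s['tcp_pos'],s['wrist_force'],s['moment'],s['gripper_width'])
a=cv2.imread('pics/s6.png');cv2.imwrite('pics/s6z.png',cv2.resize(a[130:330,200:480],None,fx=2.8,fy=2.8))"
```

```text
[0.44061747 0.17031476 0.12262471] [-0.55126539 -0.21603057 -4.19200955] [0.00842201 0.17346736 0.02015673] 0.45428011873894236
```

View pics/w6.png

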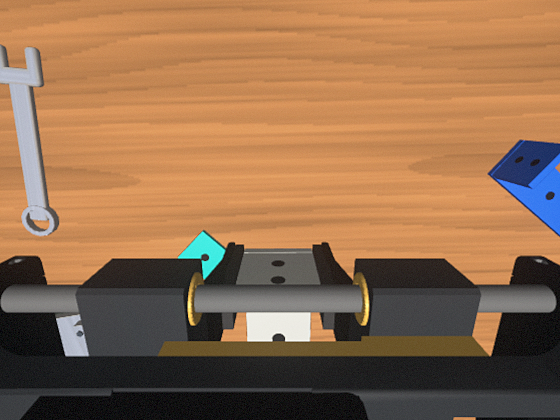

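View pics/s6z.png

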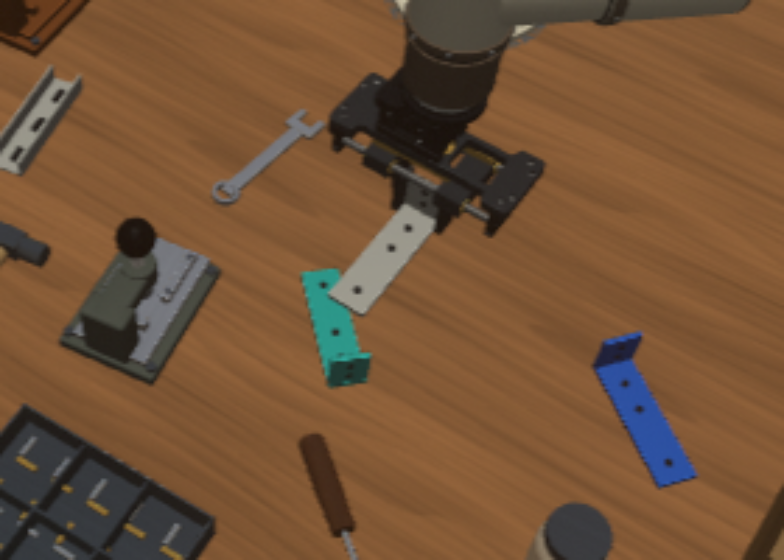

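Bracket is held level and clear. On to the hover point in front of the jig.

jog_arm:
  moves:
    - [1, 0, -0.035, 0, 0, 0, -0.027]
    - [1, 0, -0.07, 0, 0, 0, -0.054]
    - [1, -0.001, -0.105, 0, 0, 0, -0.08]
    - [1, -0.001, -0.14, 0, 0, 0, -0.107]
    - [1, -0.001, -0.175, 0, 0, 0, -0.134]
    - [1, -0.002, -0.21, 0, 0, 0, -0.16]
    - [1, -0.002, -0.235, 0.01, 0, 0, -0.1875]
    - [1, -0.002, -0.247, 0.035, 0, 0, -0.1875]
    - [1, -0.002, -0.247, 0.06, 0, 0, -0.1875]
    - [1, -0.002, -0.247, 0.06, 0, 0, -0.1875]

```text
time_s: 8.0
tcp_pos: [0.4332, -0.0733, 0.0596]
ee_rot: [[-0.988, -0.154, -0.012], [-0.154, 0.988, -0.001], [0.012, 0.001, -1.0]]
wrist_force: [-2.4, -0.6, -4.3]
gripper_width: 0.457
```

```bash

python3 -c "
from h import *
from station import sense
shot('w7');shot('s7','scene');shot('t7','top');s=sense();print(s['tcp_pos'],s['ee_rot'].round(4),s['joints'].round(1),s['wrist_force'],s['moment'],s['gripper_width'])
a=cv2.imread('pics/s7.png');cv2.imwrite('pics/s7z.png',cv2.resize(a[150:290,200:360],None,fx=4,fy=4,interpolation=2))
a=cv2.imread('pics/t7.png');cv2.imwrite('pics/t7z.png',cv2.resize(a[160:300,240:360],None,fx=4,fy=4,interpolation=2))"
```

```text
[ 0.43846701 -0.07166162  0.06419447] [[-9.873e-01 -1.587e-01  4.000e-04]
 [-1.587e-01  9.873e-01 -4.000e-04]
 [-3.000e-04 -4.000e-04 -1.000e+00]] [ 11.8  16.  -36.2   0.  -37.8 -92.7] [-0.13063614  0.19571163 -2.32932084] [-0.03893715  0.08378777 -0.00955387] 0.4532619308313645
```

View pics/t7z.png

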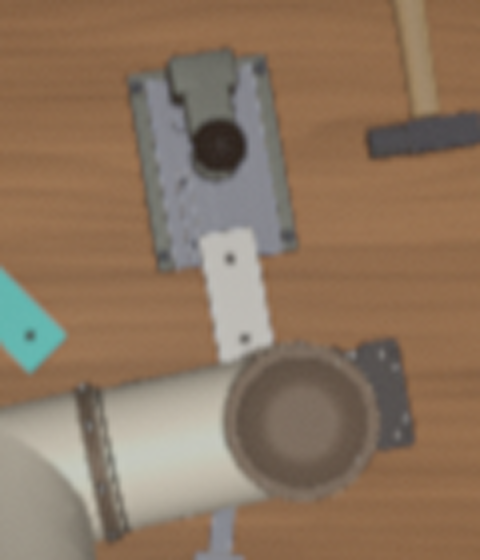

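View pics/s7z.png

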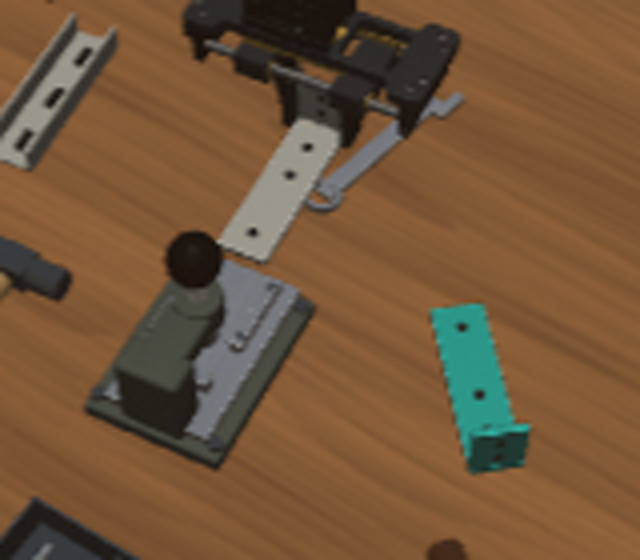

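```bash
python3 - <<'E'
from h import *
t=load("t7");s=load("s7")
T=lambda x,y:(240+(x+.5)/4-.5,160+(y+.5)/4-.5)
S=lambda x,y:(200+(x+.5)/4-.5,150+(y+.5)/4-.5)
a=tri((t,*T(200,238)),(s,*S(266,262)));b=tri((t,*T(252,230)),(s,*S(219,246)))
print(a,b)
# predicted toe from TCP (bracket frame TCP at -.064): 
p=np.array([.43847,-.07166]);h=np.arctan2(.1587,.9873);u=np.array([np.cos(h),np.sin(h)]);v=np.array([-u[1],u[0]])
print("pred",p+.134*u+.02*v,p+.134*u-.02*v,.0642-.0036+.006,"yaw",np.degrees(h))
R=lambda a,x:np.array([[np.cos(a),-np.sin(a)],[np.sin(a),np.cos(a)]])@x
j=np.array([.625,-.0435]);A=np.radians(9.07)
print("TCP in jig",R(-A,p-j))
E
```

```text
(array([ 0.56429023, -0.03049666,  0.0639597 ]), [np.float64(0.0023694765381759315), np.float64(0.0023694765381759163)]) (array([ 0.57024189, -0.06904873,  0.06015512]), [np.float64(0.0025259563759345797), np.float64(0.00252595637593467)])
pred [ 0.56759762 -0.03064711] [ 0.57394579 -0.07014016] 0.06659999999999999 yaw 9.131691786644565
TCP in jig [-0.18863689  0.00159688]
```

jog_arm:
  moves:
    - [1, 0, -0.003, 0, 0, 0, 0]
    - [1, 0, -0.005, 0.005, 0, 0, 0]
    - [1, -0.002, -0.005, 0.012, 0, 0, 0]
    - [1, -0.006, -0.005, 0.019, 0, 0, 0]
    - [1, -0.011, -0.005, 0.025, 0, 0, 0]
    - [1, -0.017, -0.005, 0.03, 0, 0, 0]
    - [1, -0.022, -0.005, 0.033, 0, 0, 0]
    - [1, -0.026, -0.005, 0.035, 0, 0, 0]
    - [1, -0.026, -0.005, 0.036, 0, 0, 0]
    - [1, -0.026, -0.005, 0.036, 0, 0, 0]

```text
time_s: 8.98
tcp_pos: [0.4644, -0.0728, 0.0272]
ee_rot: [[-0.988, -0.158, -0.001], [-0.158, 0.988, -0.0], [0.001, 0.0, -1.0]]
wrist_force: [-1.5, 0.3, -4.4]
gripper_width: 0.455
```

```bash
cat > st.py <<'E'
from h import *
from station import sense
s=sense();p=s['tcp_pos'];a=np.radians(9.07);c,n=np.cos(a),np.sin(a);d=p[:2]-[.625,-.0435]
f=s['wrist_force'];J=lambda v:np.round([c*v[0]+n*v[1],-n*v[0]+c*v[1],v[2]],3)
R=s['ee_rot'];print("t",round(s['time_s'],2),"TCPjig mm",(J([*d,p[2]])*1000).round(1),"F jig",J(f),"M jig",J(s['moment']),"yaw-jig",round(np.degrees(np.arctan2(-R[0,1],R[1,1]))-9.07,2),"w",round(s['gripper_width'],3),"tilt",R[:2,2].round(4),"j6",s['joints'][5].round(1))
E
python3 -c "
from h import *
shot('s8','scene');shot('t8','top')
a=cv2.imread('pics/s8.png');a=cv2.resize(a[170:270,200:320],None,fx=4,fy=4,interpolation=2)
b=cv2.imread('pics/t8.png');b=cv2.resize(b[160:260,265:330],None,fx=4,fy=4,interpolation=2);cv2.imwrite('pics/c8.png',np.hstack([a,b]))";python3 st.py
```

```text
t 9.08 TCPjig mm [-164.   -4.   28.] F jig [-0.037  0.053 -3.729] M jig [-0.029  0.124  0.007] yaw-jig -0.01 w 0.453 tilt [-0.0003 -0.    ] j6 -91.9
```

View pics/c8.png

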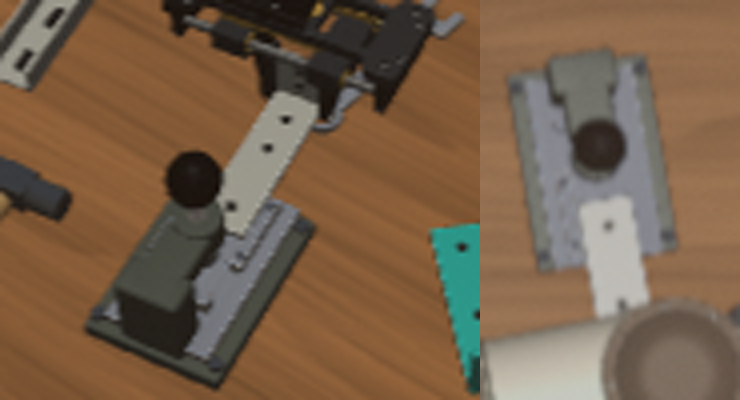

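jog_arm:
  moves:
    - [1, 0, 0, 0.0005, 0, 0, 0]
    - [1, 0, 0, 0.001, 0, 0, 0]
    - [1, 0, 0, 0.0013, 0, 0, 0]
    - [1, 0, 0, 0.0015, 0, 0, 0]
    - [1, 0, 0, 0.0018, 0, 0, 0]
    - [1, 0, 0, 0.002, 0, 0, 0]
    - [1, 0, 0, 0.002, 0, 0, 0]
    - [1, 0, 0, 0.002, 0, 0, 0]
    - [1, 0, 0, 0.002, 0, 0, 0]
    - [1, 0, 0, 0.002, 0, 0, 0]

```text
time_s: 9.92
tcp_pos: [0.4643, -0.0728, 0.0256]
ee_rot: [[-0.987, -0.158, 0.0], [-0.158, 0.987, 0.0], [-0.0, 0.0, -1.0]]
wrist_force: [-1.1, 0.3, -1.8]
gripper_width: 0.458
```

```bash
python3 st.py
```

```text
t 9.92 TCPjig mm [-163.   -4.   26.] F jig [-1.062  0.445 -1.762] M jig [-0.026  0.253  0.04 ] yaw-jig -0.0 w 0.458 tilt [0. 0.] j6 -91.9
```

jog_arm:
  moves:
    - [1, 0, 0, 0.0006, 0, 0, 0]
    - [1, -0.001, 0, 0.0006, 0, 0, 0]
    - [1, -0.003, 0, 0.0006, 0, 0, 0]
    - [1, -0.006, 0, 0.0006, 0, 0, 0]
    - [1, -0.009, 0, 0.0006, 0, 0, 0]
    - [1, -0.012, 0, 0.0006, 0, 0, 0]
    - [1, -0.015, 0, 0.0006, 0, 0, 0]
    - [1, -0.018, 0, 0.0006, 0, 0, 0]
    - [1, -0.021, 0, 0.0006, 0, 0, 0]
    - [1, -0.024, 0, 0.0006, 0, 0, 0]

```text
time_s: 10.75
tcp_pos: [0.4875, -0.0693, 0.0253]
ee_rot: [[-0.988, -0.157, -0.002], [-0.157, 0.988, -0.0], [0.002, -0.0, -1.0]]
wrist_force: [-7.1, -0.5, 8.8]
gripper_width: 0.459
```

```bash
python3 st.py
```

```text
t 10.75 TCPjig mm [-140.   -4.   25.] F jig [-7.13   0.622  8.848] M jig [-0.017  1.49   0.005] yaw-jig -0.01 w 0.459 tilt [-0.0017 -0.0004] j6 -91.8
```

jog_arm:
  moves:
    - [1, 0, 0, -0.0004, 0, 0, 0]
    - [1, 0, 0, -0.0008, 0, 0, 0]
    - [1, 0, 0, -0.0008, 0, 0, 0]
    - [1, 0, 0, -0.0008, 0, 0, 0]
    - [1, 0, 0, -0.0008, 0, 0, 0]
    - [1, 0, 0, -0.0008, 0, 0, 0]
    - [1, 0, 0, -0.0008, 0, 0, 0]
    - [1, 0, 0, -0.0008, 0, 0, 0]
    - [1, 0, 0, -0.0008, 0, 0, 0]
    - [1, 0, 0, -0.0008, 0, 0, 0]

```text
time_s: 11.58
tcp_pos: [0.4881, -0.069, 0.0257]
ee_rot: [[-0.987, -0.158, 0.0], [-0.158, 0.987, 0.0], [-0.0, 0.0, -1.0]]
wrist_force: [0.1, 0.6, -3.0]
gripper_width: 0.456
```

```bash
python3 st.py; python3 -c "
from h import *
shot('s9','scene');shot('t9','top')
a=cv2.imread('pics/s9.png');a=cv2.resize(a[170:270,200:320],None,fx=4,fy=4,interpolation=2)
b=cv2.imread('pics/t9.png');b=cv2.resize(b[160:260,265:330],None,fx=4,fy=4,interpolation=2);cv2.imwrite('pics/c9.png',np.hstack([a,b]))"
```

```text
t 11.58 TCPjig mm [-139.   -4.   26.] F jig [ 0.207  0.588 -2.994] M jig [-0.019 -0.017  0.005] yaw-jig 0.0 w 0.456 tilt [0. 0.] j6 -91.8
```

View pics/c9.png

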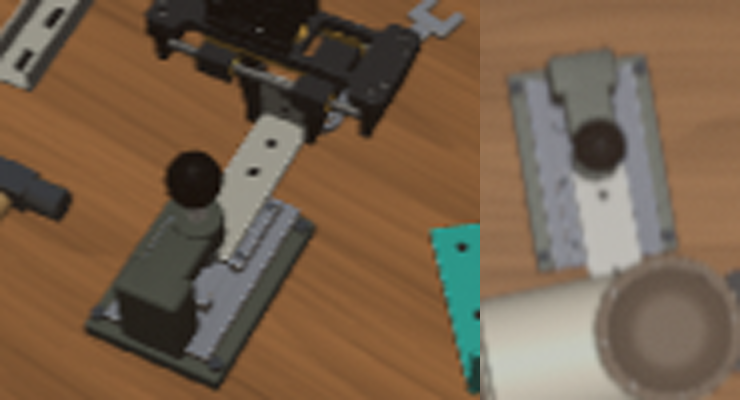

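Toe now slides under the foot with light contact. I'll continue forward.

jog_arm:
  moves:
    - [1, -0.002, 0, 0, 0, 0, 0]
    - [1, -0.005, 0, 0, 0, 0, 0]
    - [1, -0.009, 0, 0, 0, 0, 0]
    - [1, -0.013, 0, 0, 0, 0, 0]
    - [1, -0.017, 0, 0, 0, 0, 0]
    - [1, -0.021, 0, 0, 0, 0, 0]
    - [1, -0.024, 0, 0, 0, 0, 0]
    - [1, -0.026, 0, 0, 0, 0, 0]
    - [1, -0.026, 0, 0, 0, 0, 0]
    - [1, -0.026, 0, 0, 0, 0, 0]

```text
time_s: 12.52
tcp_pos: [0.5141, -0.0649, 0.0257]
ee_rot: [[-0.987, -0.158, 0.001], [-0.158, 0.987, 0.0], [-0.001, 0.0, -1.0]]
wrist_force: [0.8, 0.0, -3.0]
gripper_width: 0.457
```

```bash
python3 st.py
```

```text
t 12.52 TCPjig mm [-113.   -4.   26.] F jig [ 0.815 -0.116 -2.992] M jig [-0.04  -0.04  -0.037] yaw-jig 0.0 w 0.457 tilt [0.0005 0.0001] j6 -91.7
```

jog_arm:
  moves:
    - [1, -0.001, 0, 0, 0, 0, 0]
    - [1, -0.002, 0, 0, 0, 0, 0]
    - [1, -0.003, 0, 0, 0, 0, 0]
    - [1, -0.004, 0, 0, 0, 0, 0]
    - [1, -0.0045, 0, 0, 0, 0, 0]
    - [1, -0.005, 0, 0, 0, 0, 0]
    - [1, -0.0053, 0, 0, 0, 0, 0]
    - [1, -0.0056, 0, 0, 0, 0, 0]
    - [1, -0.0059, 0, 0, 0, 0, 0]
    - [1, -0.0062, 0, 0, 0, 0, 0]

```text
time_s: 13.35
tcp_pos: [0.5198, -0.064, 0.0257]
ee_rot: [[-0.987, -0.158, -0.0], [-0.158, 0.987, 0.0], [0.0, 0.0, -1.0]]
wrist_force: [-0.3, -0.3, -3.3]
gripper_width: 0.449
```

```bash
python3 st.py
```

```text
t 13.35 TCPjig mm [-107.   -4.   26.] F jig [-0.385 -0.253 -3.252] M jig [0.005 0.148 0.037] yaw-jig -0.0 w 0.449 tilt [-0.  0.] j6 -91.7
```

jog_arm:
  moves:
    - [1, -0.0002, 0, 0, 0, 0, 0]
    - [1, -0.0003, 0, 0, 0, 0, 0]
    - [1, -0.0004, 0, 0, 0, 0, 0]
    - [1, -0.0005, 0, 0, 0, 0, 0]
    - [1, -0.0006, 0, 0, 0, 0, 0]
    - [1, -0.0007, 0, 0, 0, 0, 0]
    - [1, -0.0008, 0, 0, 0, 0, 0]
    - [1, -0.0009, 0, 0, 0, 0, 0]
    - [1, -0.001, 0, 0, 0, 0, 0]
    - [1, -0.001, 0, 0, 0, 0, 0]

```text
time_s: 14.18
tcp_pos: [0.5209, -0.0638, 0.0258]
ee_rot: [[-0.988, -0.158, 0.0], [-0.158, 0.988, 0.0], [-0.0, 0.0, -1.0]]
wrist_force: [-0.5, -1.1, -2.4]
gripper_width: 0.455
```

```bash
python3 st.py
```

```text
t 14.18 TCPjig mm [-106.   -4.   26.] F jig [-0.684 -1.029 -2.38 ] M jig [-0.055  0.175  0.038] yaw-jig -0.0 w 0.455 tilt [0.0001 0.    ] j6 -91.7
```

jog_arm:
  moves:
    - [1, -0.0002, 0, 0, 0, 0, 0]
    - [1, -0.0003, 0, 0, 0, 0, 0]
    - [1, -0.0004, 0, 0, 0, 0, 0]
    - [1, -0.0005, 0, 0, 0, 0, 0]
    - [1, -0.0006, 0, 0, 0, 0, 0]
    - [1, -0.0007, 0, 0, 0, 0, 0]
    - [1, -0.0008, 0, 0, 0, 0, 0]
    - [1, -0.0009, 0, 0, 0, 0, 0]
    - [1, -0.001, 0, 0, 0, 0, 0]
    - [1, -0.001, 0, 0, 0, 0, 0]

```text
time_s: 15.02
tcp_pos: [0.5211, -0.0638, 0.0256]
ee_rot: [[-0.988, -0.157, -0.001], [-0.157, 0.988, -0.0], [0.001, 0.0, -1.0]]
wrist_force: [-3.3, 0.7, -1.2]
gripper_width: 0.458
```

```bash
sed -i 's/a=np.radians/np.set_printoptions(suppress=True);a=np.radians/;s/np.round(\[c/np.round([c/;s/,3)$/,4)/' st.py; python3 st.py
```

```text
t 15.02 TCPjig mm [-105.8   -3.6   25.6] F jig [-3.1074  1.2553 -1.2252] M jig [0.1002 0.7953 0.0655] yaw-jig -0.01 w 0.458 tilt [-0.0014 -0.0001] j6 -91.7
```

Stop contact at the expected position, at 3 N. Next I slide towards the fence.

jog_arm:
  moves:
    - [1, 0.0004, 0.0003, 0, 0, 0, 0]
    - [1, 0.0004, 0.0007, 0, 0, 0, 0]
    - [1, 0.0004, 0.0011, 0, 0, 0, 0]
    - [1, 0.0004, 0.0015, 0, 0, 0, 0]
    - [1, 0.0004, 0.0019, 0, 0, 0, 0]
    - [1, 0.0004, 0.0022, 0, 0, 0, 0]
    - [1, 0.0004, 0.0025, 0, 0, 0, 0]
    - [1, 0.0004, 0.0027, 0, 0, 0, 0]
    - [1, 0.0004, 0.0029, 0, 0, 0, 0]
    - [1, 0.0004, 0.003, 0, 0, 0, 0]

```text
time_s: 15.85
tcp_pos: [0.5208, -0.0608, 0.0257]
ee_rot: [[-0.988, -0.157, -0.0], [-0.157, 0.988, -0.0], [0.0, 0.0, -1.0]]
wrist_force: [-1.4, -2.8, -2.2]
gripper_width: 0.455
```

```bash
python3 st.py
```

```text
t 15.85 TCPjig mm [-105.7   -0.6   25.7] F jig [-1.7826 -2.5932 -2.1672] M jig [-0.7656  0.7567 -0.387 ] yaw-jig -0.01 w 0.455 tilt [-0.0004 -0.    ] j6 -92.0
```

jog_arm:
  moves:
    - [1, -0.0001, 0.0001, 0, 0, 0, 0]
    - [1, -0.0002, 0.0002, 0, 0, 0, 0]
    - [1, -0.0002, 0.0003, 0, 0, 0, 0]
    - [1, -0.0002, 0.0004, 0, 0, 0, 0]
    - [1, -0.0002, 0.0005, 0, 0, 0, 0]
    - [1, -0.0002, 0.0006, 0, 0, 0, 0]
    - [1, -0.0002, 0.0007, 0, 0, 0, 0]
    - [1, -0.0002, 0.0008, 0, 0, 0, 0]
    - [1, -0.0002, 0.0008, 0, 0, 0, 0]
    - [1, -0.0002, 0.0008, 0, 0, 0, 0]

```text
time_s: 16.68
tcp_pos: [0.5207, -0.0601, 0.0257]
ee_rot: [[-0.988, -0.157, -0.001], [-0.157, 0.988, -0.0], [0.001, -0.0, -1.0]]
wrist_force: [-3.5, -2.6, -1.4]
gripper_width: 0.455
```

```bash
python3 st.py;python3 -c "
from h import *
shot('s10','scene');shot('t10','top')
a=cv2.imread('pics/s10.png');a=cv2.resize(a[170:270,200:320],None,fx=4,fy=4,interpolation=2)
b=cv2.imread('pics/t10.png');b=cv2.resize(b[160:260,265:330],None,fx=4,fy=4,interpolation=2);cv2.imwrite('pics/c10.png',np.hstack([a,b]))"
```

```text
t 16.68 TCPjig mm [-105.6    0.1   25.7] F jig [-3.8526 -1.9883 -1.393 ] M jig [-1.1397  1.0283 -0.5145] yaw-jig -0.03 w 0.455 tilt [-0.0006 -0.0001] j6 -92.1
```

View pics/c10.png

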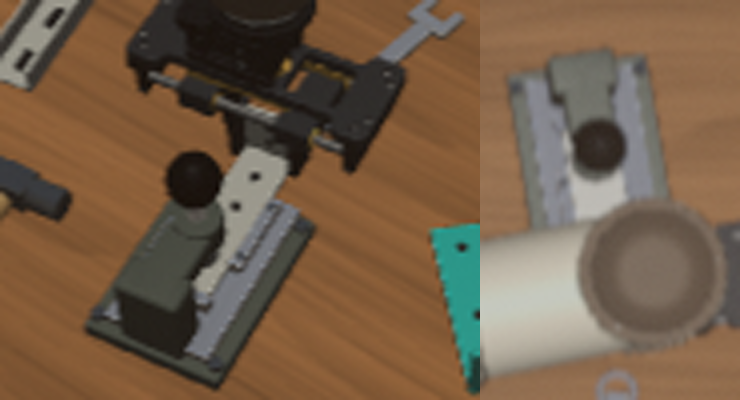

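Force line shows the fence touches near its inner end only, so I'll turn slightly clockwise while keeping light pressure.

jog_arm:
  moves:
    - [1, 0, 0.0001, 0, 0, 0, 0.001]
    - [1, 0, 0.0002, 0, 0, 0, 0.002]
    - [1, 0, 0.0004, 0, 0, 0, 0.004]
    - [1, 0, 0.0006, 0, 0, 0, 0.006]
    - [1, 0, 0.0008, 0, 0, 0, 0.008]
    - [1, 0, 0.001, 0, 0, 0, 0.01]
    - [1, 0, 0.001, 0, 0, 0, 0.01]
    - [1, 0, 0.001, 0, 0, 0, 0.01]
    - [1, 0, 0.001, 0, 0, 0, 0.01]
    - [1, 0, 0.001, 0, 0, 0, 0.01]

```text
time_s: 17.62
tcp_pos: [0.5206, -0.0596, 0.0257]
ee_rot: [[-0.989, -0.149, -0.001], [-0.149, 0.989, -0.001], [0.001, -0.001, -1.0]]
wrist_force: [-2.4, -7.0, -2.0]
gripper_width: 0.452
```

```bash
python3 st.py
```

```text
t 17.62 TCPjig mm [-105.6    0.5   25.7] F jig [-3.5092 -6.4998 -1.9996] M jig [-1.9171  1.0005 -0.2493] yaw-jig -0.5 w 0.452 tilt [-0.0008 -0.0011] j6 -92.7
```

jog_arm:
  moves:
    - [1, 0, 0, 0, 0, 0, -0.001]
    - [1, 0, 0, 0, 0, 0, -0.002]
    - [1, 0, 0, 0, 0, 0, -0.003]
    - [1, 0, -0.0001, 0, 0, 0, -0.004]
    - [1, 0, -0.0001, 0, 0, 0, -0.004]
    - [1, 0, -0.0001, 0, 0, 0, -0.004]
    - [1, 0, -0.0001, 0, 0, 0, -0.004]
    - [1, 0, -0.0001, 0, 0, 0, -0.004]
    - [1, 0, -0.0001, 0, 0, 0, -0.004]
    - [1, 0, -0.0001, 0, 0, 0, -0.004]

```text
time_s: 18.45
tcp_pos: [0.5207, -0.0597, 0.0257]
ee_rot: [[-0.988, -0.152, -0.001], [-0.152, 0.988, -0.001], [0.001, -0.001, -1.0]]
wrist_force: [-1.8, -6.5, -1.1]
gripper_width: 0.455
```

```bash
python3 st.py
```

```text
t 18.45 TCPjig mm [-105.6    0.5   25.7] F jig [-2.8191 -6.1806 -1.1445] M jig [-1.8332  1.0075 -0.397 ] yaw-jig -0.32 w 0.455 tilt [-0.0006 -0.0008] j6 -92.5
```

Both ends of the fence bear now. I'll lower slightly and release.

jog_arm:
  moves:
    - [1, 0, -0.0003, 0.0003, 0, 0, 0]
    - [1, 0, -0.0004, 0.0004, 0, 0, 0]
    - [1, 0, -0.0004, 0.0004, 0, 0, 0]
    - [0.05, 0, -0.0004, 0.0004, 0, 0, 0]
    - [0.0, 0, -0.0004, 0.0004, 0, 0, 0]
    - [-0.1, 0, -0.0004, 0.0004, 0, 0, 0]
    - [-0.2, 0, -0.0004, 0.0004, 0, 0, 0]
    - [-0.4, 0, -0.0004, 0.0004, 0, 0, 0]
    - [-0.4, 0, -0.0004, 0.0004, 0, 0, 0]
    - [-0.4, 0, -0.0004, 0.0004, 0, 0, 0]

```text
time_s: 19.28
tcp_pos: [0.5213, -0.0592, 0.0255]
ee_rot: [[-0.988, -0.152, 0.001], [-0.152, 0.988, 0.0], [-0.001, 0.0, -1.0]]
wrist_force: [-0.7, 0.1, 0.2]
gripper_width: 0.681
```

```bash
python3 st.py
```

```text
t 19.28 TCPjig mm [-104.9    0.8   25.5] F jig [-0.6552  0.2217  0.1856] M jig [-0.0194  0.0301  0.0144] yaw-jig -0.32 w 0.681 tilt [0.0007 0.0001] j6 -92.5
```

jog_arm:
  moves:
    - [-0.4, 0, 0, -0.01, 0, 0, 0]
    - [-0.4, 0, 0, -0.035, 0, 0, 0]
    - [-0.4, 0, 0, -0.065, 0, 0, 0]
    - [-0.4, 0, 0, -0.1, 0, 0, 0]
    - [-0.6, 0, 0, -0.135, 0, 0, 0]
    - [-0.8, 0, 0, -0.165, 0, 0, 0]
    - [-1, -0.02, 0, -0.18, 0, 0, 0]
    - [-1, -0.05, 0, -0.18, 0, 0, 0]
    - [-1, -0.08, -0.001, -0.18, 0, 0, 0]
    - [-1, -0.105, -0.001, -0.18, 0, 0, 0]

```text
time_s: 20.12
tcp_pos: [0.6265, -0.0443, 0.2071]
ee_rot: [[-0.988, -0.152, 0.003], [-0.152, 0.988, 0.0], [-0.003, -0.0, -1.0]]
wrist_force: [0.3, -0.7, -0.4]
gripper_width: 0.983
```

```bash
python3 st.py; python3 -c "
from h import *
shot('w11');shot('s11','scene');shot('t11','top')
a=cv2.imread('pics/s11.png');a=cv2.resize(a[170:270,200:300],None,fx=4,fy=4,interpolation=2)
b=cv2.imread('pics/w11.png');b=cv2.resize(b[0:300,180:380],None,fx=4/3,fy=4/3)
cv2.imwrite('pics/c11.png',np.hstack([a,b]))"
```

```text
t 20.12 TCPjig mm [  1.3  -1.1 207.1] F jig [ 0.1545 -0.689  -0.4326] M jig [ 0.058  -0.0063  0.0036] yaw-jig -0.34 w 0.983 tilt [0.0027 0.0004] j6 -92.0
```

View pics/c11.png

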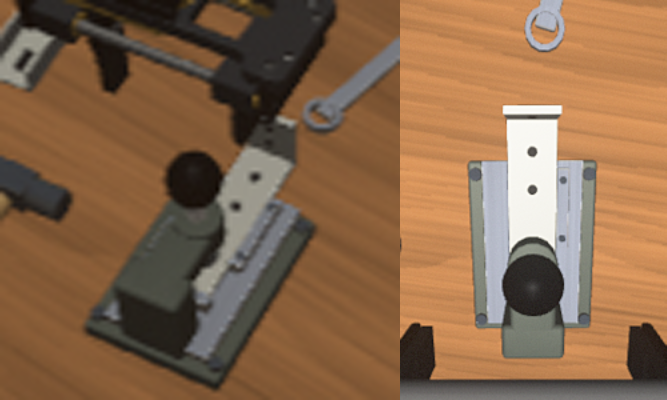

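```bash
python3 -c "
from h import *
b=cv2.imread('pics/w11.png');b=cv2.resize(b[70:225,225:345],None,fx=3.8,fy=3.8,interpolation=2)
cv2.imwrite('pics/c11b.png',b)"
```

```text
(no output)
```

View pics/c11b.png

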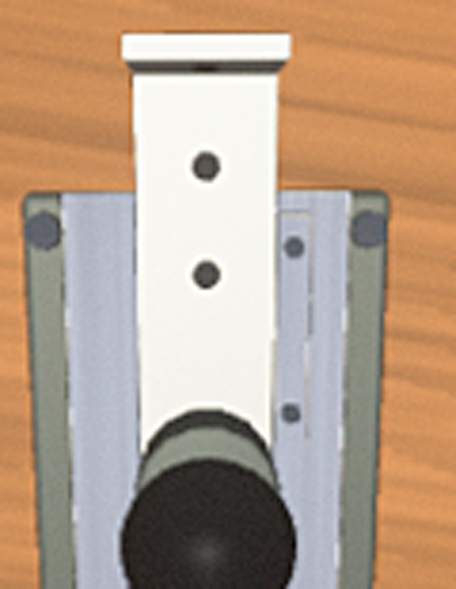

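jog_arm:
  moves:
    - [-1, 0, 0, 0, 0, 0, -0.12]
    - [-1, 0, 0, 0, 0, 0, -0.24]
    - [-1, 0, 0, 0, 0, 0, -0.36]
    - [-1, 0, 0, 0, 0, 0, -0.48]
    - [-1, 0, 0, 0, 0, 0, -0.6]
    - [-1, 0, 0, 0, 0, 0, -0.72]
    - [-1, 0, 0, 0, 0, 0, -0.84]
    - [-1, 0, 0, 0, 0, 0, -0.96]
    - [-1, 0, 0, 0, 0, 0, -1.08]
    - [-1, 0, 0, 0, 0, 0, -1.2]

```text
time_s: 21.1
tcp_pos: [0.6236, -0.0447, 0.2061]
ee_rot: [[-0.211, -0.977, -0.0], [-0.977, 0.211, 0.0], [-0.0, 0.0, -1.0]]
wrist_force: [-0.7, 0.1, -0.1]
gripper_width: 0.998
```

```bash
python3 st.py
```

```text
t 21.1 TCPjig mm [ -1.6  -1.  206.1] F jig [-0.653   0.1962 -0.121 ] M jig [ 0.0003  0.0864 -0.0121] yaw-jig 68.75 w 0.998 tilt [-0.0002  0.0001] j6 -22.9
```

jog_arm:
  moves:
    - [-1, 0, 0, 0, 0, 0, -0.12]
    - [-1, 0, 0, 0, 0, 0, -0.24]
    - [-1, 0, 0, 0, 0, 0, -0.36]
    - [-1, 0, 0, 0, 0, 0, -0.48]
    - [-1, 0, 0, 0, 0, 0, -0.6]
    - [-1, 0, 0, 0, 0, 0, -0.72]
    - [-1, -0.001, -0.001, 0, 0, 0, -0.84]
    - [-1, -0.001, -0.001, 0, 0, 0, -0.96]
    - [-1, -0.001, -0.001, 0.01, 0, 0, -1.08]
    - [-1, -0.001, -0.001, 0.03, 0, 0, -1.2]

```text
time_s: 21.93
tcp_pos: [0.6268, -0.0439, 0.1788]
ee_rot: [[0.835, -0.55, 0.007], [-0.55, -0.835, 0.0], [0.005, -0.004, -1.0]]
wrist_force: [1.0, -0.8, -0.5]
gripper_width: 1.0
```

```bash
python3 st.py;python3 -c "
from station import sense
print(sense()['tcp_pos'],sense()['ee_rot'].round(3))"
```

```text
t 21.93 TCPjig mm [  1.7  -0.7 178.8] F jig [ 0.8964 -0.9769 -0.4616] M jig [-0.0299  0.1366  0.0432] yaw-jig 137.53 w 1.0 tilt [0.0066 0.0003] j6 45.8
[ 0.62678603 -0.0438795   0.1787692 ] [[ 0.835 -0.55   0.007]
 [-0.55  -0.835  0.   ]
 [ 0.005 -0.004 -1.   ]]
```

jog_arm:
  moves:
    - [-1, 0, 0, 0.02, 0, 0, 0]
    - [-1, 0, 0, 0.045, 0, 0, 0]
    - [-1, 0, 0, 0.063, 0, 0, 0]
    - [-1, 0, 0, 0.071, 0, 0, 0]
    - [-1, 0, 0, 0.073, 0, 0, 0]
    - [-0.8, 0, 0, 0.073, 0, 0, 0]
    - [-0.5, 0, 0, 0.073, 0, 0, 0]
    - [-0.2, 0, 0, 0.073, 0, 0, 0]
    - [-0.2, 0, 0, 0.073, 0, 0, 0]
    - [-0.2, 0, 0, 0.073, 0, 0, 0]

```text
time_s: 22.77
tcp_pos: [0.6265, -0.0437, 0.1033]
ee_rot: [[0.831, -0.556, 0.002], [-0.556, -0.831, 0.0], [0.001, -0.001, -1.0]]
wrist_force: [-0.0, 0.2, -0.3]
gripper_width: 0.704
```

```bash
python3 st.py;python3 -c "
from h import *
shot('w12');shot('s12','scene')
from station import sense
print(sense()['tcp_pos'],sense()['ee_rot'].round(3))
a=cv2.imread('pics/s12.png');a=cv2.resize(a[170:270,200:300],None,fx=4,fy=4,interpolation=2)
b=cv2.imread('pics/w12.png');b=cv2.resize(b[120:420,180:380],None,fx=4/3,fy=4/3)
cv2.imwrite('pics/c12.png',np.hstack([a,b]))"
```

```text
t 22.77 TCPjig mm [  1.4  -0.4 103.3] F jig [ 0.0044  0.2195 -0.3211] M jig [-0.0252  0.1362 -0.0419] yaw-jig 137.17 w 0.704 tilt [0.0016 0.0002] j6 45.5
[ 0.62625213 -0.04370846  0.10286338] [[ 0.831 -0.556  0.001]
 [-0.556 -0.831  0.   ]
 [ 0.001 -0.001 -1.   ]]
```

View pics/c12.png

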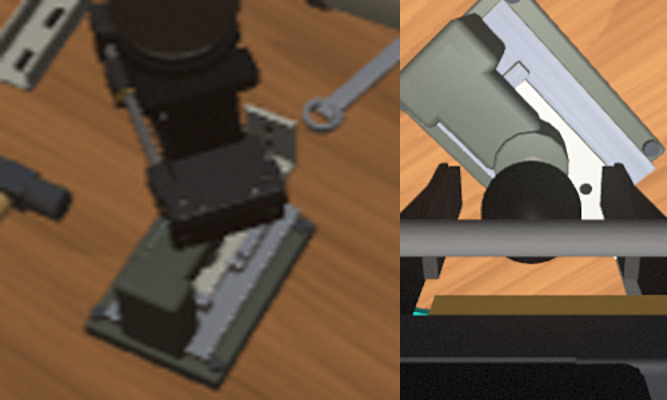

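jog_arm:
  moves:
    - [-0.2, -0.0014, 0.0005, 0, 0, 0, 0]
    - [0, -0.0014, 0.0005, 0, 0, 0, 0]
    - [0.1, -0.0014, 0.0005, 0, 0, 0, 0]
    - [0.3, -0.0014, 0.0005, 0, 0, 0, 0]
    - [0.6, -0.0014, 0.0005, 0, 0, 0, 0]
    - [1, -0.0014, 0.0005, 0, 0, 0, 0]
    - [1, -0.0014, 0.0005, 0, 0, 0, 0]
    - [1, -0.0014, 0.0005, 0, 0, 0, 0]
    - [1, -0.0014, 0.0005, 0, 0, 0, 0]
    - [1, -0.0014, 0.0005, 0, 0, 0, 0]

```text
time_s: 23.7
tcp_pos: [0.625, -0.0429, 0.1023]
ee_rot: [[0.831, -0.556, 0.001], [-0.556, -0.831, 0.001], [0.0, -0.001, -1.0]]
wrist_force: [2.0, 4.4, -0.2]
gripper_width: 0.439
```

```bash
python3 st.py
```

```text
t 23.7 TCPjig mm [  0.    0.6 102.3] F jig [ 2.6577  4.0526 -0.1991] M jig [ 1.026  -0.4574  0.021 ] yaw-jig 137.17 w 0.439 tilt [0.0008 0.0005] j6 45.4
```

Ball gripped. I'll turn clockwise, following the 2 mm/rad descent.

jog_arm:
  moves:
    - [1, 0, -0.0005, 0.0002, 0, 0, 0.08]
    - [1, 0, -0.001, 0.0003, 0, 0, 0.16]
    - [1, 0, -0.001, 0.0005, 0, 0, 0.24]
    - [1, 0, -0.001, 0.0006, 0, 0, 0.32]
    - [1, 0, -0.001, 0.0008, 0, 0, 0.4]
    - [1, 0, -0.001, 0.001, 0, 0, 0.48]
    - [1, 0, -0.001, 0.0011, 0, 0, 0.56]
    - [1, 0, -0.001, 0.0013, 0, 0, 0.64]
    - [1, 0, -0.001, 0.0014, 0, 0, 0.72]
    - [1, 0, -0.001, 0.0016, 0, 0, 0.8]

```text
time_s: 24.53
tcp_pos: [0.6254, -0.0426, 0.1007]
ee_rot: [[0.177, -0.984, 0.001], [-0.984, -0.177, -0.0], [0.0, -0.001, -1.0]]
wrist_force: [2.7, 2.4, -0.6]
gripper_width: 0.438
```

```bash
python3 st.py
```

```text
t 24.53 TCPjig mm [  0.6   0.8 100.7] F jig [ 3.0185  1.9943 -0.5734] M jig [ 0.7012 -0.4345  0.1824] yaw-jig 91.13 w 0.438 tilt [ 0.0006 -0.0001] j6 -0.7
```

jog_arm:
  moves:
    - [1, -0.0003, -0.0005, 0.0001, 0, 0, 0.05]
    - [1, -0.0003, -0.0005, 0.0002, 0, 0, 0.1]
    - [1, -0.0003, -0.0005, 0.0003, 0, 0, 0.15]
    - [1, -0.0003, -0.0005, 0.0004, 0, 0, 0.2]
    - [1, -0.0003, -0.0005, 0.0005, 0, 0, 0.25]
    - [1, -0.0003, -0.0005, 0.0006, 0, 0, 0.3]
    - [1, -0.0003, -0.0005, 0.0007, 0, 0, 0.35]
    - [1, -0.0003, -0.0005, 0.0008, 0, 0, 0.4]
    - [1, -0.0003, -0.0005, 0.0009, 0, 0, 0.45]
    - [1, -0.0003, -0.0005, 0.001, 0, 0, 0.5]

```text
time_s: 25.37
tcp_pos: [0.6258, -0.0426, 0.0997]
ee_rot: [[-0.315, -0.949, 0.0], [-0.949, 0.315, -0.001], [0.0, -0.0, -1.0]]
wrist_force: [1.7, 1.2, -0.8]
gripper_width: 0.44
```

```bash
python3 st.py
```

```text
t 25.37 TCPjig mm [ 0.9  0.8 99.7] F jig [ 1.8224  0.9116 -0.7831] M jig [ 0.2822 -0.4778  0.1725] yaw-jig 62.57 w 0.44 tilt [ 0.0003 -0.0006] j6 -29.3
```

jog_arm:
  moves:
    - [1, 0, 0, 0.0001, 0, 0, 0.025]
    - [1, 0, 0, 0.0001, 0, 0, 0.05]
    - [1, 0, 0, 0.0002, 0, 0, 0.075]
    - [1, 0, 0, 0.0002, 0, 0, 0.1]
    - [1, 0, 0, 0.0003, 0, 0, 0.125]
    - [1, 0, 0, 0.0003, 0, 0, 0.15]
    - [1, 0, 0, 0.0004, 0, 0, 0.175]
    - [1, 0, 0, 0.0004, 0, 0, 0.2]
    - [1, 0, 0, 0.0005, 0, 0, 0.225]
    - [1, 0, 0, 0.0005, 0, 0, 0.25]

```text
time_s: 26.2
tcp_pos: [0.6259, -0.0426, 0.0993]
ee_rot: [[-0.54, -0.842, 0.001], [-0.842, 0.54, -0.0], [0.0, -0.001, -1.0]]
wrist_force: [3.5, -1.7, -2.0]
gripper_width: 0.441
```

```bash
python3 st.py
```

```text
t 26.2 TCPjig mm [ 1.1  0.8 99.3] F jig [ 3.2224 -2.2223 -2.0341] M jig [-0.4698 -0.8635  0.1566] yaw-jig 48.24 w 0.441 tilt [ 0.0007 -0.0005] j6 -43.6
```

jog_arm:
  moves:
    - [1, 0, -0.0003, 0, 0, 0, 0.025]
    - [1, 0, -0.0006, 0.0001, 0, 0, 0.05]
    - [1, 0, -0.0006, 0.0001, 0, 0, 0.075]
    - [1, 0, -0.0006, 0.0002, 0, 0, 0.1]
    - [1, 0, -0.0006, 0.0002, 0, 0, 0.125]
    - [1, 0, -0.0006, 0.0003, 0, 0, 0.15]
    - [1, 0, -0.0006, 0.0003, 0, 0, 0.175]
    - [1, 0, -0.0006, 0.0004, 0, 0, 0.2]
    - [1, 0, -0.0006, 0.0004, 0, 0, 0.225]
    - [1, 0, -0.0006, 0.0005, 0, 0, 0.25]

```text
time_s: 27.03
tcp_pos: [0.6261, -0.0426, 0.0987]
ee_rot: [[-0.732, -0.682, -0.0], [-0.682, 0.732, -0.0], [0.0, -0.0, -1.0]]
wrist_force: [3.0, -1.3, -1.7]
gripper_width: 0.441
```

```bash
python3 st.py
```

```text
t 27.03 TCPjig mm [ 1.2  0.7 98.7] F jig [ 2.8017 -1.7351 -1.7442] M jig [-0.513  -0.5933  0.1052] yaw-jig 33.89 w 0.441 tilt [-0.0001 -0.0002] j6 -57.9
```

jog_arm:
  moves:
    - [1, 0, -0.0003, 0, 0, 0, 0.025]
    - [1, 0, -0.0004, 0.0001, 0, 0, 0.05]
    - [1, 0, -0.0004, 0.0001, 0, 0, 0.075]
    - [1, 0, -0.0004, 0.0002, 0, 0, 0.1]
    - [1, 0, -0.0004, 0.0002, 0, 0, 0.125]
    - [1, 0, -0.0004, 0.0003, 0, 0, 0.15]
    - [1, 0, -0.0004, 0.0003, 0, 0, 0.175]
    - [1, 0, -0.0004, 0.0004, 0, 0, 0.2]
    - [1, 0, -0.0004, 0.0004, 0, 0, 0.225]
    - [1, 0, -0.0004, 0.0005, 0, 0, 0.25]

```text
time_s: 27.87
tcp_pos: [0.6262, -0.0428, 0.0982]
ee_rot: [[-0.878, -0.479, -0.0], [-0.479, 0.878, -0.0], [0.0, 0.0, -1.0]]
wrist_force: [1.3, -0.2, -1.5]
gripper_width: 0.441
```

```bash
python3 st.py
```

```text
t 27.87 TCPjig mm [ 1.3  0.5 98.2] F jig [ 1.2713 -0.3584 -1.518 ] M jig [-0.3397 -0.3797  0.1047] yaw-jig 19.57 w 0.441 tilt [-0.0005 -0.0001] j6 -72.2
```

jog_arm:
  moves:
    - [1, 0, 0, 0, 0, 0, 0.02]
    - [1, 0, 0, 0.0001, 0, 0, 0.04]
    - [1, 0, 0, 0.0001, 0, 0, 0.06]
    - [1, 0, 0, 0.0002, 0, 0, 0.08]
    - [1, 0, 0, 0.0002, 0, 0, 0.1]
    - [1, 0, 0, 0.0002, 0, 0, 0.12]
    - [1, 0, 0, 0.0003, 0, 0, 0.14]
    - [1, 0, 0, 0.0003, 0, 0, 0.16]
    - [1, 0, 0, 0.0003, 0, 0, 0.18]
    - [1, 0, 0, 0.0004, 0, 0, 0.2]

```text
time_s: 28.7
tcp_pos: [0.6263, -0.0429, 0.0978]
ee_rot: [[-0.955, -0.296, -0.0], [-0.296, 0.955, -0.0], [0.0, -0.0, -1.0]]
wrist_force: [0.2, -3.2, -0.8]
gripper_width: 0.442
```

```bash
python3 st.py
```

```text
t 28.7 TCPjig mm [ 1.4  0.4 97.8] F jig [-0.3069 -3.1927 -0.8375] M jig [-0.7964 -0.1326  0.1627] yaw-jig 8.13 w 0.442 tilt [-0.0002 -0.0002] j6 -83.6
```

jog_arm:
  moves:
    - [1, 0, -0.0003, 0, 0, 0, 0.02]
    - [1, 0, -0.0004, 0.0001, 0, 0, 0.04]
    - [1, 0, -0.0004, 0.0001, 0, 0, 0.06]
    - [1, 0, -0.0004, 0.0002, 0, 0, 0.08]
    - [1, 0, -0.0004, 0.0002, 0, 0, 0.1]
    - [1, 0, -0.0004, 0.0002, 0, 0, 0.12]
    - [1, 0, -0.0004, 0.0003, 0, 0, 0.14]
    - [1, 0, -0.0004, 0.0003, 0, 0, 0.16]
    - [1, 0, -0.0004, 0.0003, 0, 0, 0.18]
    - [1, 0, -0.0004, 0.0004, 0, 0, 0.2]

```text
time_s: 29.53
tcp_pos: [0.6264, -0.0431, 0.0976]
ee_rot: [[-0.995, -0.1, -0.0], [-0.1, 0.995, -0.0], [0.0, -0.0, -1.0]]
wrist_force: [-1.4, 0.1, 1.5]
gripper_width: 0.442
```

```bash
python3 st.py
```

```text
t 29.53 TCPjig mm [ 1.4  0.2 97.6] F jig [-1.3815  0.3537  1.4502] M jig [-0.0039  0.4548  0.2326] yaw-jig -3.31 w 0.442 tilt [-0.0003 -0.    ] j6 -95.0
```

jog_arm:
  moves:
    - [1, 0, 0, 0, 0, 0, 0.008]
    - [1, 0, 0, 0, 0, 0, 0.016]
    - [1, 0, 0, 0, 0, 0, 0.024]
    - [1, 0, 0, 0, 0, 0, 0.032]
    - [1, 0, 0, 0.0001, 0, 0, 0.04]
    - [1, 0, 0, 0.0001, 0, 0, 0.048]
    - [1, 0, 0, 0.0001, 0, 0, 0.056]
    - [1, 0, 0, 0.0001, 0, 0, 0.064]
    - [1, 0, 0, 0.0001, 0, 0, 0.072]
    - [1, 0, 0, 0.0001, 0, 0, 0.08]

```text
time_s: 30.37
tcp_pos: [0.6264, -0.0432, 0.0975]
ee_rot: [[-1.0, -0.022, -0.0], [-0.022, 1.0, -0.0], [0.0, -0.0, -1.0]]
wrist_force: [-2.9, -0.3, 4.4]
gripper_width: 0.439
```

```bash
python3 st.py
```

```text
t 30.37 TCPjig mm [ 1.4  0.1 97.5] F jig [-2.9524  0.1529  4.3637] M jig [0.0801 0.8733 0.2657] yaw-jig -7.83 w 0.439 tilt [-0.0002 -0.0001] j6 -99.6
```

jog_arm:
  moves:
    - [1, 0.0002, 0, 0, 0, 0, 0.004]
    - [1, 0.0003, 0, 0, 0, 0, 0.008]
    - [1, 0.0004, 0, 0, 0, 0, 0.012]
    - [1, 0.0004, 0, 0, 0, 0, 0.016]
    - [1, 0.0004, 0, 0, 0, 0, 0.02]
    - [1, 0.0004, 0, 0, 0, 0, 0.024]
    - [1, 0.0004, 0, 0, 0, 0, 0.028]
    - [1, 0.0004, 0, 0, 0, 0, 0.032]
    - [1, 0.0004, 0, 0.0001, 0, 0, 0.036]
    - [1, 0.0004, 0, 0.0001, 0, 0, 0.04]

```text
time_s: 31.2
tcp_pos: [0.6264, -0.0432, 0.0975]
ee_rot: [[-1.0, 0.018, 0.001], [0.018, 1.0, -0.0], [-0.001, -0.0, -1.0]]
wrist_force: [-1.8, -1.0, 4.7]
gripper_width: 0.439
```

```bash
python3 st.py
```

```text
t 31.2 TCPjig mm [ 1.4  0.1 97.5] F jig [-1.9774 -0.7022  4.7087] M jig [-0.1495  0.4927  0.3141] yaw-jig -10.1 w 0.439 tilt [ 0.0007 -0.0001] j6 -101.8
```

Torque rise over free running is now about 0.14 N m, roughly 70 N. That is firm and below overtight. I'll let go and lift away.

jog_arm:
  moves:
    - [0.0, 0, 0, 0, 0, 0, 0.04]
    - [-0.1, 0, 0, 0, 0, 0, 0.04]
    - [-0.3, 0, 0, 0, 0, 0, 0.04]
    - [-0.5, 0, 0, 0, 0, 0, 0.04]
    - [-0.6, 0, 0, 0, 0, 0, 0.04]
    - [-0.6, 0, 0, -0.01, 0, 0, 0.04]
    - [-0.6, 0, 0, -0.03, 0, 0, 0.04]
    - [-0.6, 0, 0, -0.06, 0, 0, 0.04]
    - [-0.6, 0, 0, -0.09, 0, 0, 0.04]
    - [-0.6, 0, 0, -0.12, 0, 0, 0.04]

```text
time_s: 32.03
tcp_pos: [0.626, -0.0432, 0.2193]
ee_rot: [[-0.998, 0.058, 0.0], [0.058, 0.998, -0.0], [-0.0, -0.0, -1.0]]
wrist_force: [0.3, 0.8, -0.3]
gripper_width: 0.801
```

```bash
python3 st.py
```

```text
t 32.03 TCPjig mm [  1.    0.1 219.3] F jig [ 0.4038  0.7039 -0.2623] M jig [-0.0335 -0.1193 -0.0144] yaw-jig -12.37 w 0.801 tilt [ 0.0003 -0.0001] j6 -104.1
```

I left a 0.04 rad turn in the release rows, so the ball may have been nipped a touch further. I'll re-grip, ease it back slightly and re-read the torque.

jog_arm:
  moves:
    - [-0.6, 0, 0, 0.03, 0, 0, 0]
    - [-0.6, 0, 0, 0.06, 0, 0, 0]
    - [-0.6, 0, 0, 0.09, 0, 0, 0]
    - [-0.6, 0, 0, 0.11, 0, 0, 0]
    - [-0.6, 0, 0, 0.12, 0, 0, 0]
    - [-0.2, 0, 0, 0.12, 0, 0, 0]
    - [0.1, 0, 0, 0.12, 0, 0, 0]
    - [1, 0, 0, 0.12, 0, 0, 0]
    - [1, 0, 0, 0.12, 0, 0, 0]
    - [1, 0, 0, 0.12, 0, 0, 0]

```text
time_s: 32.87
tcp_pos: [0.627, -0.043, 0.0989]
ee_rot: [[-0.998, 0.058, 0.003], [0.058, 0.998, 0.0], [-0.003, 0.001, -1.0]]
wrist_force: [0.9, 0.8, -0.4]
gripper_width: 0.508
```

```bash
python3 st.py
```

```text
t 32.87 TCPjig mm [ 2.   0.1 98.9] F jig [ 0.9794  0.6482 -0.4241] M jig [-0.0726 -0.0697  0.0221] yaw-jig -12.37 w 0.508 tilt [0.0029 0.0004] j6 -104.1
```

jog_arm:
  moves:
    - [1, 0.0005, 0, 0.0005, 0, 0, 0]
    - [1, 0.0005, 0, 0.001, 0, 0, 0]
    - [1, 0.0005, 0, 0.001, 0, 0, 0]
    - [1, 0.0005, 0, 0.001, 0, 0, 0]
    - [1, 0.0005, 0, 0.001, 0, 0, -0.02]
    - [1, 0.0005, 0, 0.001, 0, 0, -0.04]
    - [1, 0.0005, 0, 0.001, 0, 0, -0.06]
    - [1, 0.0005, 0, 0.001, 0, 0, -0.08]
    - [1, 0.0005, 0, 0.001, 0, 0, -0.1]
    - [1, 0.0005, 0, 0.001, 0, 0, -0.12]

```text
time_s: 33.7
tcp_pos: [0.6266, -0.0432, 0.0983]
ee_rot: [[-0.998, -0.064, 0.003], [-0.064, 0.998, -0.0], [-0.003, -0.0, -1.0]]
wrist_force: [-0.9, 0.1, 5.6]
gripper_width: 0.44
```

```bash
python3 st.py
```

```text
t 33.7 TCPjig mm [ 1.7  0.1 98.3] F jig [-0.87    0.2786  5.5512] M jig [ 0.0218  0.2599 -0.0926] yaw-jig -5.42 w 0.44 tilt [ 0.0032 -0.0002] j6 -97.2
```

jog_arm:
  moves:
    - [1, 0, 0, 0, 0, 0, 0]
    - [1, 0, 0, 0, 0, 0, 0]
    - [1, 0, 0, 0, 0, 0, 0.004]
    - [1, 0, 0, 0, 0, 0, 0.01]
    - [1, 0, 0, 0, 0, 0, 0.016]
    - [1, 0, 0, 0, 0, 0, 0.022]
    - [1, 0, 0, 0, 0, 0, 0.028]
    - [1, 0, 0, 0, 0, 0, 0.034]
    - [1, 0, 0, 0, 0, 0, 0.04]
    - [1, 0, 0, 0, 0, 0, 0.046]

```text
time_s: 34.53
tcp_pos: [0.6266, -0.0432, 0.0983]
ee_rot: [[-1.0, -0.018, 0.003], [-0.018, 1.0, -0.001], [-0.003, -0.001, -1.0]]
wrist_force: [-0.4, 0.3, 5.7]
gripper_width: 0.438
```

```bash
python3 st.py
```

```text
t 34.53 TCPjig mm [ 1.7  0.  98.3] F jig [-0.3126  0.3142  5.6898] M jig [0.0184 0.3034 0.234 ] yaw-jig -8.05 w 0.438 tilt [ 0.003  -0.0006] j6 -99.9
```

jog_arm:
  moves:
    - [1, 0, 0, 0, 0, 0, 0.003]
    - [1, 0, 0, 0, 0, 0, 0.006]
    - [1, 0, 0, 0, 0, 0, 0.009]
    - [1, 0, 0, 0, 0, 0, 0.012]
    - [1, 0, 0, 0, 0, 0, 0.015]
    - [1, 0, 0, 0, 0, 0, 0.018]
    - [1, 0, 0, 0, 0, 0, 0.021]
    - [1, 0, 0, 0, 0, 0, 0.024]
    - [1, 0, 0, 0, 0, 0, 0.027]
    - [1, 0, 0, 0, 0, 0, 0.03]

```text
time_s: 35.37
tcp_pos: [0.6266, -0.0432, 0.0983]
ee_rot: [[-1.0, 0.012, 0.003], [0.012, 1.0, -0.001], [-0.003, -0.001, -1.0]]
wrist_force: [-0.8, -0.4, 5.9]
gripper_width: 0.44
```

```bash
python3 st.py
```

```text
t 35.37 TCPjig mm [ 1.7  0.  98.3] F jig [-0.8467 -0.2389  5.9075] M jig [-0.0309  0.2344  0.301 ] yaw-jig -9.76 w 0.44 tilt [ 0.0031 -0.0006] j6 -101.6
```

Combined readings give a rise of about 0.125 N m, roughly 63 N. I'll release without any turn this time.

jog_arm:
  moves:
    - [0.0, 0, 0, 0, 0, 0, 0]
    - [-0.1, 0, 0, 0, 0, 0, 0]
    - [-0.3, 0, 0, 0, 0, 0, 0]
    - [-0.5, 0, 0, 0, 0, 0, 0]
    - [-0.6, 0, 0, 0, 0, 0, 0]
    - [-0.6, 0, 0, -0.01, 0, 0, 0]
    - [-0.6, 0, 0, -0.03, 0, 0, 0]
    - [-0.6, 0, 0, -0.06, 0, 0, 0]
    - [-0.6, 0, 0, -0.09, 0, 0, 0]
    - [-0.6, -0.02, 0, -0.12, 0, 0, 0]

```text
time_s: 36.2
tcp_pos: [0.6431, -0.0435, 0.2188]
ee_rot: [[-1.0, 0.014, -0.002], [0.014, 1.0, 0.0], [0.002, 0.0, -1.0]]
wrist_force: [0.9, 0.4, -0.5]
gripper_width: 0.798
```

jog_arm:
  moves:
    - [-0.6, -0.02, 0, -0.01, 0, 0, 0]
    - [-0.6, -0.04, 0, -0.02, 0, 0, 0]
    - [-0.6, -0.06, 0, -0.02, 0, 0, 0]
    - [-0.6, -0.07, 0, -0.02, 0, 0, 0]
    - [-0.6, -0.07, 0, -0.02, 0, 0, 0]
    - [-0.6, -0.07, 0, -0.02, 0, 0, 0]
    - [-0.6, -0.07, 0, -0.02, 0, 0, 0]
    - [-0.6, -0.07, 0, -0.02, 0, 0, 0]
    - [-0.6, -0.07, 0, -0.02, 0, 0, 0]
    - [-0.6, -0.07, 0, -0.02, 0, 0, 0]

```text
time_s: 37.03
tcp_pos: [0.7152, -0.0444, 0.2368]
ee_rot: [[-1.0, 0.014, 0.0], [0.014, 1.0, 0.0], [-0.0, 0.0, -1.0]]
wrist_force: [-0.1, -0.2, -0.9]
gripper_width: 0.797
```

```bash
python3 st.py;python3 -c "
from h import *
shot('w13');shot('s13','scene');shot('t13','top')
a=cv2.imread('pics/s13.png');a=cv2.resize(a[170:270,200:290],None,fx=4,fy=4,interpolation=2)
b=cv2.imread('pics/w13.png');b=cv2.resize(b[0:250,180:390],None,fx=1.6,fy=1.6)
cv2.imwrite('pics/c13.png',np.hstack([a,b]))"
```

```text
t 37.03 TCPjig mm [ 88.9 -15.1 236.8] F jig [-0.1012 -0.2275 -0.9176] M jig [-0.0106 -0.0305  0.0199] yaw-jig -9.85 w 0.797 tilt [0.0004 0.    ] j6 -100.1
```

View pics/c13.png

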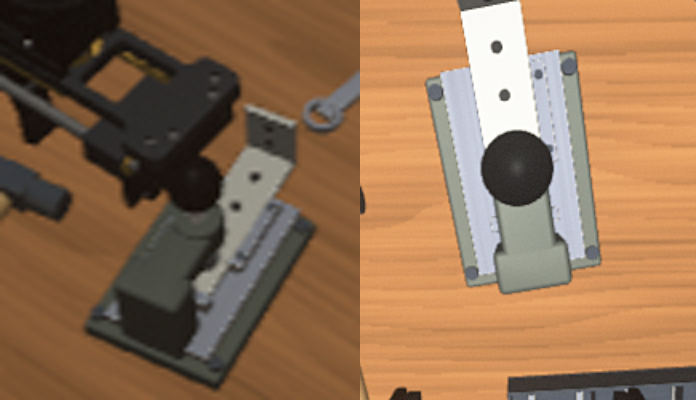

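View pics/t13.png

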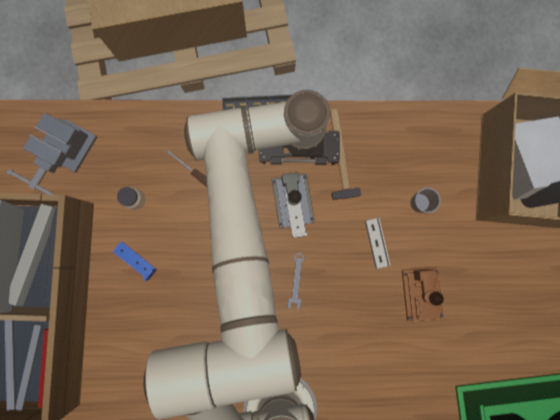

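Everything else lies where it was, and the leg is flush along the fence. One numeric check of the flange position from the earlier clear wrist view, then hand in.

```bash
python3 - <<'E'
from h import *
w=load("w11");a=np.radians(9.07);c,n=np.cos(a),np.sin(a)
for q,z in(((122,35),.072),((291,35),.072),((135,190),.028),((277,190),.028)):
    d=onz(w,225+(q[0]+.5)/3.8-.5,70+(q[1]+.5)/3.8-.5,z)[:2]-[.625,-.0435]
    print(np.round([1000*(c*d[0]+n*d[1]),1000*(-n*d[0]+c*d[1])],1))
w=load("w13")
for q,z in(((468-360,57),.028),((522-360,57),.028)):pass
from station import finish_job
print(finish_job())
E
```

```text
[-111.2  -19.7]
[-111.    20.3]
[-75.5 -19.9]
[-75.2  20.2]
the job is handed in; nothing more can be done
None
```

The galvanised bracket is clamped in the jig, flat on the rest, with its toe at the back stop, its long edge against the side fence and its flange towards the open front. I handed the job in at about 37 s.

- **Seating:** The largest sideways force I read at the stop and fence was about 7 N. A wrist view taken before clamping put the bracket's edges at jig y = −20 and +20 mm. It put the flange's outer face at x ≈ −111 mm, against −112 mm when fully home. A view after clamping showed the leg still flush along the fence.
- **Clamping:** I turned the knob clockwise about 2.5 rad. Free-running torque read about 0.15 N m, and averaging the tightening readings gives about 0.27 N m. By the given rule, that rise is roughly 60 N.
- **Uncertainty:** Single torque readings scattered by about ±0.03 N m. The clamp force is therefore good only to about ±10–15 N. The last reading alone, 0.30 N m, would mean about 75 N.
- **Slip on my part:** My first release call still held a 0.04 rad clockwise turn. I gripped the ball again, backed it off, re-tightened to just under the earlier setting while watching the torque, then let go without turning.
- **Surroundings:** In the last top view the jar, channel, spanner, hammer, screwdriver and tin looked undisturbed. The arm was clear of the jig and bracket.

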